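Kit the bored parts of a shaft support

ROBOT

A 6-joint arm with a two-finger parallel gripper is mounted at the origin on the work surface. World frame = base frame: x ahead of the robot, y to its left, z up, the work surface at z = 0. Lengths are in m, angles in rad, forces in N, time in s.
With the tool pointing down it reaches from about 0.35 to 0.975 m from the base axis. Payload 4.9 kg.
Tool frame: the origin (TCP) lies between the finger pads; the fingertips stand 25 mm ahead of it and the grasp point (between the pads) lies 6 mm ahead of it (robot.tcp_to_tips is the distance from the TCP to the fingertips, in m); z points along the fingers, y is the direction in which the jaws open and shut (so a half turn about z gives the same grasp; the last joint's range is limited). The gripper opens to 85 mm and grips with 20 to 120 N. Pads are 22 mm wide; open, the fingers measure 114 mm over their backs; the gripper's body (76 mm by 85 mm) begins 54 mm behind the grasp point. The pads swing forward as they close: fully open they stand 13 mm farther back than shut.
Start: joints at [1.098, 0.053, 1.613, -0, 1.476, -0.119], TCP at [0.217, 0.586, 0.256] pointing down, gripper open.
Joint ranges: [-3.01, 3.01], [-1.01, 2.22], [0.06, 2.58], [-1.02, 4.17], [0.09, 2.62], [-3.14, 3.14]. Speed limits (rad/s): [2.57, 2.57, 3.14, 3.14, 3.14, 3.14].

INTERFACE

Orientations are given as [roll, pitch, yaw] about the fixed x, y, z axes, in that order (R = Rz(yaw) Ry(pitch) Rx(roll)).
In Python, from plant import robot gives the robot as it stands. The module is installed in compiled form; this text tells all that it offers.
- The arm moves only by the tool servo_tool, never from a script. Its argument "commands" is a list of rows, each a list of 2 entries, a list of its own where there are three numbers: the shift along the tool's x, y, z in m, then the turn, a rotation vector about the tool's x, y, z in rad. In form: [[[tx, ty, tz], [wx, wy, wz]], ...]. A call has exactly 10 rows; each row shifts and turns the commanded pose from where the row before left it, along the tool's axes as they then stand; what a row does not reach is not made up. A row lasts 1/12 s, in which the tool goes at most 41.7 mm and 7.16 degrees, less where a joint would pass 70% of its speed; a pose out of reach is approached as far as the arm can. A call with a gripper value outside its range is refused whole. "gripper" is the opening in per cent of the stroke, from 0 (shut) to 100 (fully open), set as the call begins (left out, the last holds). The fingers move at their own pace and stop on an object; "grip_force" is the grip in N (left out, the last holds). Time passes only in rows, so rows that do not move let the fingers close, or fill a call up. It gives the time, the measured TCP pose, the force and the opening at its end, in the units of the state.
- robot.state(): the state, without advancing time (a new reading comes with each control period).
- robot.get_image(name): name is "side" or "top" or "wrist"; returns the picture (384x512x3 uint8, blue, green, red); there is no depth.
- robot.camera_params(name): a dict with "fovy" (degrees; the focal length in pixels is half the picture's height over the tangent of half this angle, whatever the lens; pixels are square), "cx", "cy" (the principal point, pixels), "rvec" (rotation vector, rad) and "tvec" (3), from world to camera coordinates, as OpenCV has them. Camera axes: x right, y down, z forward; pixel columns grow to the right and rows downward; lengths in m; the calibration is good to about 2 mm. A picture is of the moment at which its call begins: read the wrist's pose just before it. camera_params takes no time and is no camera call; for the wrist camera it gives the pose at the moment of the call.
- robot.close_job(): hands the job in, once; it reports no verdict.
Trained networks look in the newest picture that a camera, given by its name, has taken for a name from the list of things; names that differ only in an ending like _2 or _b are one class to them, and where a whole thing is asked for, a point or a joint stands for the part that bears it (a point fixed in the world has none). Each returns a list of dicts, best first, with "p" (0 to 1); they miss things now and then, are a little off and sometimes report something else, mostly with a low value. They report only what shows in the picture. A call takes as long as a camera call. They do not tell look-alikes from the thing itself.
- robot.search_frame(camera, thing): "centre" ([x, y, z] in m, in the coordinates of the camera as it stood for that picture, good to about 4 mm: the middle of the surface that is visible of it).
- robot.regions_of(camera, thing): "pixels" (384x512 bool, what is visible of it).
- robot.pinpoint(camera, thing): "centre" ([x, y, z] in m, in the coordinates of the camera as it stood for that picture, good to about 4 mm: a listed point, or the origin of a listed thing).
The state is a dict: "time_s": time; "joints": joint angles; "joint_vel": joint speeds; "tau": joint torques, N m; "tcp_pos": TCP position; "ee_rot": TCP orientation; "ft_force": force on the tool from outside, world axes, zero at the start; "ft_torque": the same for the moment, N m; "gripper_width": finger opening in m.
Only numpy, scipy, OpenCV 4.12 (cv2) and the standard library are available. Lean on these libraries where they do the work, as an engineer would, in place of code of your own. Each camera call takes 0.05 s, during which the arm holds its last target. There are 200 camera calls.

TASK

Make up the kit for one shaft support: put the three square aluminium blocks with a round bore into the open blue kit tray, each lying flat on its floor with the bore upward, and stack the two aluminium cover plates with a round bore on the fenced squaring board, the longer plate at the bottom and the shorter one on top, each squared into the corner so that it lies against the end fence and the side fence. The look-alikes without a round bore (the solid block, the block with a slot across its top and the solid plate) do not belong to the kit: leave them where they lie.

Things in the scene. Friction and masses are not known exactly. Their poses are not given: they have to be found in the camera images.
- kit_tray: open blue plastic tray, fixed to the bench, 198 mm (its x) by 134 mm (its y) outside, 35 mm high, walls and floor 4 mm thick, inside 190 x 126 mm, no dividers. Origin: centre of its underside; its floor is at z = +4 mm. It stands to the robot's left or right, turned a little
- squaring_board: (in mm) fixed dark steel board 150 (x) x 110 (y) x 6 with bright fences 8 thick, tops 36 above bench. Origin: centre of underside. End fence: inner face x=+55. Side fence: inner face y=+40, two tabs, x -45 to -20 and +42 to +55, open between for a finger. -x, -y sides open. Plate long side along x; home, centre is at y=+15, x=+5 (long) or +13 (short)
- long_plate: the longer bored cover plate: plain aluminium, 100 mm (its x) x 50 mm (its y), 12 mm thick, with a round through bore of 30 mm in its middle. Origin: centre of the underside. Either end may go to the end fence. Loose, about 0.14 kg
- short_plate: the shorter bored cover plate: plain aluminium, 84 mm (its x) x 50 mm (its y), 12 mm thick, with a round through bore of 30 mm in its middle. Origin: centre of the underside. Either end may go to the end fence. Loose, about 0.14 kg
- bored_block_a: plain aluminium block 40 x 40 mm, 30 mm high, with a round through bore of 24 mm down its middle (open at the top); one of three identical ones. Origin: centre of the underside; x and y along its sides, z up along the bore. Loose, about 0.1 kg
- bored_block_b: plain aluminium block 40 x 40 mm, 30 mm high, with a round through bore of 24 mm down its middle (open at the top); one of three identical ones. Origin: centre of the underside; x and y along its sides, z up along the bore. Loose, about 0.1 kg
- bored_block_c: plain aluminium block 40 x 40 mm, 30 mm high, with a round through bore of 24 mm down its middle (open at the top); one of three identical ones. Origin: centre of the underside; x and y along its sides, z up along the bore. Loose, about 0.1 kg
- solid_block: look-alike to be left: plain aluminium block 40 x 40 mm, 30 mm high, with no bore. Origin: centre of the underside. Loose
- slotted_block: look-alike to be left: plain aluminium block 40 x 40 mm, 30 mm high, with an open slot 14 mm wide and 16 mm deep right across its top (along its x) and no bore. Origin: centre of the underside. Loose
- solid_plate: look-alike to be left: plain aluminium plate 92 mm (its x) x 50 mm (its y), 12 mm thick, with no bore. Origin: centre of the underside. Loose
There are look-alikes about, which are no part of the job. Leave any orange look-alike of the long_plate alone. Leave any orange look-alike of the bored_block_b alone.

How it is judged:
At the end, for the whole second after the job is handed in: Bored blocks flat in the tray (within 6 mm of its floor, tilt < 0.12 rad); long plate on the board, short on it (height within 4 mm), ends and sides within 7 mm of the fences, turned and tilted < 0.08 rad; look-alikes within 30 mm of their starts; all released, at rest (x of bored_block_a in the frame of kit_tray between -0.095 and 0.095 m and y of bored_block_a in the frame of kit_tray between -0.063 and 0.063 m and z of each of bored_block_a, bored_block_b, bored_block_c in the frame of kit_tray below 0.01 m and angle between each of bored_block_a, bored_block_b, bored_block_c's own z axis and vertical below 0.12 rad and linear speed of each of bored_block_a, bored_block_b, bored_block_c, long_plate, short_plate below 0.02 m/s and x of bored_block_b in the frame of kit_tray between -0.095 and 0.095 m and y of bored_block_b in the frame of kit_tray between -0.063 and 0.063 m and x of bored_block_c in the frame of kit_tray between -0.095 and 0.095 m and y of bored_block_c in the frame of kit_tray between -0.063 and 0.063 m and x of long_plate in the frame of squaring_board between -0.002 and 0.009 m and y of long_plate in the frame of squaring_board between 0.008 and 0.019 m and z of long_plate in the frame of squaring_board between 0.002 and 0.01 m and angle between each of long_plate, short_plate's own z axis and vertical below 0.08 rad and angle between the x axis of each of long_plate, short_plate and the x axis of squaring_board, either way round below 0.08 rad and x of short_plate in the frame of squaring_board between 0.006 and 0.017 m and y of short_plate in the frame of squaring_board between 0.008 and 0.019 m and z of short_plate in the frame of squaring_board between 0.014 and 0.022 m and distance of each of solid_block, slotted_block, solid_plate from where it was at the start of the episode below 0.03 m); the robot touches nothing.
It fails at once if a look-alike was moved more than 30 mm from its place (distance of any of solid_block, slotted_block, solid_plate from where it was at the start of the episode above 0.03 m).
It also fails if it takes over 122 s, if anything falls off the work surface, if the arm or the gripper's body presses on something with over 40 N, if the wrist force passes 120 N, or if a joint passes its speed limit or range.

## Working session

There is one attempt and no reset: what is moved stays moved. The work goes in short steps, Python scripts to look and compute and a tool call to move; the robot and the scene stay as the last step left them, time stands still between calls to the robot, and variables do not carry over. Pictures are saved under pics/ and viewed, about 12 in all and at most 16, crops included, and the job is handed in when it is done.

Besides the shell and the picture viewer there is one more tool, called after ">>>" as name([rows], argument=value, ...), one row to a line, values as JSON. servo_tool: Moves the arm, as the interface text tells. Its arguments: {"type":"object","properties":{"commands":{"type":"array","items":{"type":"array"}},"gripper":{"type":"number"},"grip_force":{"type":"number"}},"required":["commands"]}

```bash
mkdir -p pics; ls; python3 - <<'E'
from plant import robot
import cv2
print(robot.state())
for n in ("top","side"):
    im=robot.get_image(n); cv2.imwrite(f"pics/{n}0.png",im); print(n,robot.camera_params(n))
E
```

```text
pics
{'time_s': 0.0, 'joints': array([ 1.09798434e+00,  5.33794194e-02,  1.61429437e+00,  2.76439630e-05,
        1.47602674e+00, -1.18986121e-01]), 'joint_vel': array([ 0.00172196,  0.00153063,  0.00022609,  0.00063853,  0.00081949,
       -0.00116965]), 'tau': array([-2.19145863e-03, -3.93681943e+01, -3.70172060e+01, -3.12323000e-04,
        6.98476390e-03,  2.59572055e-06]), 'tcp_pos': array([0.21627568, 0.58577138, 0.25504877]), 'ee_rot': array([-3.13950295e+00, -2.77536060e-04,  2.78776385e+00]), 'ft_force': array([-0.09155871, -0.08599788, -0.98460168]), 'ft_torque': array([ 0.05831157, -0.0090242 ,  0.06749524]), 'gripper_width': 0.08524376354118954}
top {'fovy': 47.34133902568237, 'cx': 251.1698030944939, 'cy': 189.90802634978655, 'rvec': array([ 2.15830258, -2.14114745,  0.18168139]), 'tvec': array([-0.05402981,  0.53072989,  1.06604125])}
side {'fovy': 53.45977643867019, 'cx': 257.56384193652303, 'cy': 194.0152892524201, 'rvec': array([ 0.1069973 , -2.77136068,  1.42587165]), 'tvec': array([0.50219387, 0.08652208, 0.95090843])}
```

View pics/top0.png

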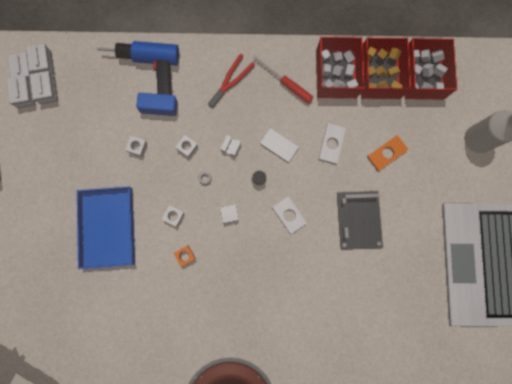

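View pics/side0.png

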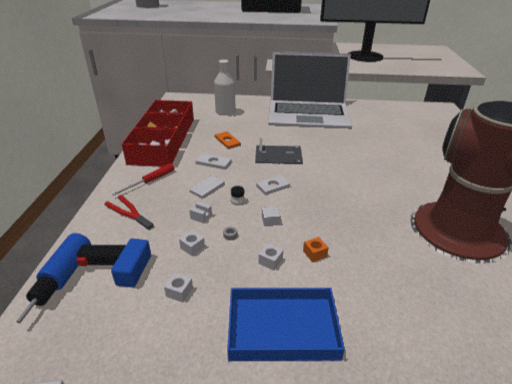

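The candidates in the top view are:
- **Bored blocks:** (136,146), (187,146) and (173,216).
- **Bored plates:** (333,143) and (290,214).
- **Leave alone:** slotted block (231,146), solid block (229,214), solid plate (280,145), orange plate (388,153) and orange block (185,256).
- **Places:** tray (105,228) and board (360,220).

Next I'll measure them from both cameras.

```bash
cat > h.py <<'E'
from plant import robot
import numpy as np, cv2
from scipy.spatial.transform import Rotation as R
np.set_printoptions(precision=4,suppress=True)
def cam(n):
    p=robot.camera_params(n); f=192/np.tan(np.radians(p["fovy"]/2))
    Rm=cv2.Rodrigues(p["rvec"])[0]; t=np.array(p["tvec"])
    return np.array([[f,0,p["cx"]],[0,f,p["cy"]],[0,0,1]]),Rm,t
def ray(c,uv):
    K,Rm,t=c; return -Rm.T@t, Rm.T@np.linalg.solve(K,[uv[0],uv[1],1])
def onz(c,uv,z):
    o,d=ray(c,uv); return o+d*(z-o[2])/d[2]
def w(c,p): return c[1].T@(np.array(p)-c[2])
def px(c,p):
    q=c[0]@(c[1]@np.array(p,float)+c[2]); return q[:2]/q[2]
def rect(c,mask,z):
    "min-area rectangle of a mask's outline dropped on plane z: centre, sides, angle of long side"
    m=(mask*255).astype(np.uint8)
    k=max(cv2.findContours(m,0,cv2.CHAIN_APPROX_NONE)[0],key=cv2.contourArea)[:,0]
    P=np.array([onz(c,u,z)[:2] for u in k],np.float32)*1000
    (x,y),(a,b),_=r=cv2.minAreaRect(P); B=cv2.boxPoints(r)
    e=[B[1]-B[0],B[2]-B[1]]; e=max(e,key=np.linalg.norm)
    return np.array([x,y,max(a,b),min(a,b),np.degrees(np.arctan2(e[1],e[0]))%180])
E
python3 - <<'E'
from h import *
for n in ("top","side"):
    robot.get_image(n); c=cam(n)
    for th,z in (("bored_block_a",.03),("long_plate",.012),("short_plate",.012),("kit_tray",.035),("squaring_board",.006)):
        for d in robot.pinpoint(n,th): 
            if d["p"]>.2: p=w(c,d["centre"]); print(n,th,"pin",round(d["p"],2),p,px(c,p))
        for d in robot.regions_of(n,th):
            if d["p"]>.2: print("   reg",round(d["p"],2),rect(c,d["pixels"],z), np.argwhere(d["pixels"]).mean(0)[::-1])
E
```

```text
top bored_block_a pin 0.81 [ 0.652   0.2501 -0.0001] [138.1151 146.1498]
top bored_block_a pin 0.7 [ 0.6466  0.1116 -0.    ] [190.3913 148.6856]
top bored_block_a pin 0.55 [ 0.3631  0.1209 -0.005 ] [183.9235 256.7258]
top bored_block_a pin 0.5 [0.4631 0.15   0.0003] [173.5466 217.5726]
   reg 0.83 [647.0243 117.1483  46.8093  44.0093  55.0909] [186.949  145.7647]
   reg 0.74 [646.0211 246.5684  49.2991  41.3771  71.8924] [136.7205 145.4528]
   reg 0.69 [367.0171 115.3438  43.5092  42.8762  28.0476] [184.3977 255.1326]
   reg 0.68 [466.7652 146.3039  42.386   38.0596  64.12  ] [173.1683 214.9519]
top long_plate pin 0.75 [ 0.6672 -0.2659 -0.0029] [331.8093 142.9491]
top long_plate pin 0.67 [ 0.6425 -0.411   0.0002] [386.4105 152.2413]
top long_plate pin 0.36 [ 0.6466  0.1157 -0.0014] [188.916 148.807]
   reg 0.7 [ 641.8992 -410.548   106.3403   51.6374  126.8325] [387.6951 151.6477]
   reg 0.66 [ 663.8104 -263.4517  103.3534   52.4125  165.3828] [331.9741 143.0473]
   reg 0.74 [ 472.9048 -148.6625   83.5247   52.4456   34.399 ] [289.4089 214.5836]
top kit_tray pin 0.7 [0.6493 0.006  0.
[... 1020 characters left out ...]
side long_plate pin 0.48 [ 0.638  -0.4083 -0.0017] [227.1829 141.6233]
   reg 0.65 [ 636.4437 -394.5894  121.0204   59.3733  124.3568] [227.0691 140.1127]
   reg 0.58 [ 660.7848 -249.5714  105.849    67.9265  160.6616] [212.8475 161.2994]
side short_plate pin 0.72 [ 0.4692 -0.1473 -0.002 ] [273.1132 186.745 ]
   reg 0.9 [ 470.6769 -137.7894   90.1006   60.3104   34.3066] [272.5744 185.0119]
side kit_tray pin 0.59 [ 0.4345  0.3206 -0.0027] [282.0456 328.7449]
   reg 0.64 [433.3694 331.405  198.086  152.5413   4.6346] [283.3974 325.3773]
side squaring_board pin 0.96 [ 0.4594 -0.3313 -0.0024] [278.2938 155.2193]
   reg 0.82 [ 459.5653 -344.4647  161.6452  149.8679   91.6688] [278.1219 154.6835]
```

```bash
python3 - <<'E'
import cv2
t=cv2.imread("pics/top0.png")
cv2.imwrite("pics/crop0.png",cv2.resize(t[120:275,70:400],None,fx=2.4,fy=2.4,interpolation=cv2.INTER_CUBIC))
E
```

```text
(no output)
```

View pics/crop0.png

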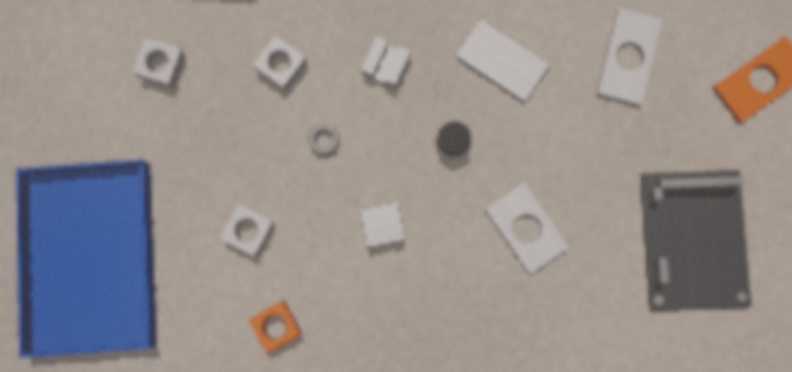

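The crop confirms three bored blocks (A, B and C), a bored long plate up at (333,143) and a bored short plate at (290,214). The board's end fence faces world +x and its side fence +y. I'll move over the blocks for a closer wrist view.

```bash
cat >> h.py <<'E'
def plan(x,y,z,yaw,n=10):
    "n equal rows from the measured pose to tool-down at x,y,z with tool yaw (deg)"
    s=robot.state(); R0=R.from_euler("xyz",s["ee_rot"]); R1=R.from_euler("xyz",[np.pi,0,np.radians(yaw)])
    from scipy.linalg import logm,expm
    T=np.eye(4); r=R0.inv()*R1; T[:3,:3]=r.as_matrix(); T[:3,3]=R0.inv().apply(np.array([x,y,z])-s["tcp_pos"])
    wv=r.as_rotvec(); W=np.zeros((4,4)); 
    W=np.real(logm(T)); E=expm(W/n)
    print(f"n={n} row",[[round(float(v),4) for v in E[:3,3]],[round(float(v),4) for v in wv/n]],"step mm %.1f deg %.2f"%(1000*np.linalg.norm(E[:3,3]),np.degrees(np.linalg.norm(wv))/n))
def st():
    s=robot.state(); print("t %.2f"%s["time_s"],s["tcp_pos"],np.degrees(s["ee_rot"]),"F",s["ft_force"],"w %.4f"%s["gripper_width"])
E
python3 - <<'E'
from h import *
c=cam("wrist"); s=robot.state(); r=R.from_euler("xyz",s["ee_rot"])
print("cam in tool",r.inv().apply(-c[1].T@c[2]-s["tcp_pos"]),"axis",r.inv().apply(c[1].T@[0,0,1]),c[0])
plan(.56,.17,.30,162,20)
plan(.56,.17,.30,162,10)
E
```

```text
cam in tool [ 0.0784 -0.0004 -0.1177] axis [-0.3112 -0.0001  0.9503] [[304.5021   0.     256.2907]
 [  0.     304.5021 192.347 ]
 [  0.       0.       1.    ]]
n=20 row [[-0.0231, -0.014, -0.0022], [0.0, 0.0, -0.002]] step mm 27.1 deg 0.11
n=10 row [[-0.0462, -0.028, -0.0044], [0.0, 0.0, -0.004]] step mm 54.1 deg 0.23
```

>>> servo_tool([
  [[-0.0231,-0.014,-0.0022],[0,0,-0.002]],
  [[-0.0231,-0.014,-0.0022],[0,0,-0.002]],
  [[-0.0231,-0.014,-0.0022],[0,0,-0.002]],
  [[-0.0231,-0.014,-0.0022],[0,0,-0.002]],
  [[-0.0231,-0.014,-0.0022],[0,0,-0.002]],
  [[-0.0231,-0.014,-0.0022],[0,0,-0.002]],
  [[-0.0231,-0.014,-0.0022],[0,0,-0.002]],
  [[-0.0231,-0.014,-0.0022],[0,0,-0.002]],
  [[-0.0231,-0.014,-0.0022],[0,0,-0.002]],
  [[-0.0231,-0.014,-0.0022],[0,0,-0.002]],
], gripper=100, grip_force=40)

```text
time_s: 2.03
tcp_pos: [0.3872, 0.3753, 0.2785]
ee_rot: [3.141, 0.0, 2.808]
ft_force: [0.2, 0.1, 0.6]
gripper_width: 0.0854
```

>>> servo_tool([
  [[-0.0231,-0.014,-0.0022],[0,0,-0.002]],
  [[-0.0231,-0.014,-0.0022],[0,0,-0.002]],
  [[-0.0231,-0.014,-0.0022],[0,0,-0.002]],
  [[-0.0231,-0.014,-0.0022],[0,0,-0.002]],
  [[-0.0231,-0.014,-0.0022],[0,0,-0.002]],
  [[-0.0231,-0.014,-0.0022],[0,0,-0.002]],
  [[-0.0231,-0.014,-0.0022],[0,0,-0.002]],
  [[-0.0231,-0.014,-0.0022],[0,0,-0.002]],
  [[-0.0231,-0.014,-0.0022],[0,0,-0.002]],
  [[-0.0231,-0.014,-0.0022],[0,0,-0.002]],
])

```text
time_s: 2.87
tcp_pos: [0.5616, 0.1689, 0.3005]
ee_rot: [3.141, 0.0, 2.828]
ft_force: [-0.2, 0.1, -0.1]
gripper_width: 0.0859
```

```bash
cat >> h.py <<'E'
def look(tag,things):
    c=cam("wrist"); im=robot.get_image("wrist"); cv2.imwrite(f"pics/{tag}.png",im)
    for th,z in things:
        for d in robot.pinpoint("wrist",th):
            if d["p"]>.2: p=w(c,d["centre"]); print(th,"pin",round(d["p"],2),p,px(c,p))
        for d in robot.regions_of("wrist",th):
            if d["p"]>.2: print("   reg",round(d["p"],2),rect(c,d["pixels"],z), np.argwhere(d["pixels"]).mean(0)[::-1])
    return c,im
E
python3 - <<'E'
from h import *
st(); look("w1",[("bored_block_a",.03),("kit_tray",.035)])
E
```

```text
t 2.87 [0.5616 0.1689 0.3005] [179.9905   0.0138 162.0207] F [-0.1936  0.0679 -0.0764] w 0.0859
bored_block_a pin 0.97 [ 0.6464  0.1201 -0.002 ] [242.9989 215.574 ]
bored_block_a pin 0.89 [ 0.6473  0.2484 -0.0031] [326.8091 190.5582]
bored_block_a pin 0.67 [ 0.4661  0.1458 -0.0026] [217.2245  88.2979]
bored_block_a pin 0.58 [0.366  0.1143 0.0007] [163.8245  13.6121]
   reg 0.95 [369.9175 118.7012  49.5359  41.8874  28.8966] [162.3914  14.9245]
   reg 0.7 [642.7289 249.524   46.8292  46.315  162.0119] [332.2254 194.263 ]
   reg 0.58 [466.1199 150.4745  41.8932  40.7369  65.2923] [217.5706  86.1087]
   reg 0.57 [644.1121 122.4654  51.6636  41.8356 144.6579] [242.9317 222.3661]
kit_tray pin 0.77 [ 0.433   0.3154 -0.0012] [338.3888  15.5896]
   reg 0.61 [465.6086 318.0299 139.6574 138.1852  94.4757] [353.5154  47.8518]
   reg 0.53 [ 476.2494 -122.7979   74.1297   53.9877   35.3792] [ 23.9287 164.1638]
```

View pics/w1.png

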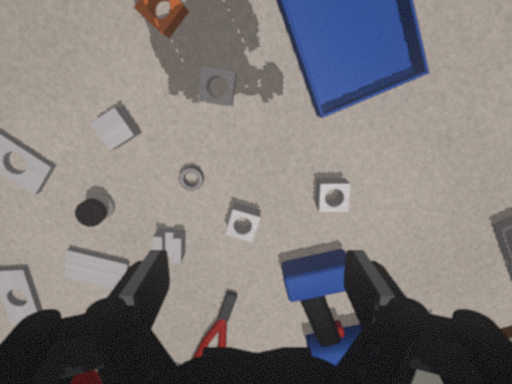

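```bash
cat >> h.py <<'E'
def chain(wps,start=None):
    "wps: (x,y,z,yawdeg,n). prints row for each leg"
    from scipy.linalg import logm,expm
    if start is None:
        s=robot.state(); P=s["tcp_pos"]; Q=R.from_euler("xyz",s["ee_rot"])
    else: P=np.array(start[:3]); Q=R.from_euler("xyz",[np.pi,0,np.radians(start[3])])
    for x,y,z,yaw,n in wps:
        R1=R.from_euler("xyz",[np.pi,0,np.radians(yaw)]); r=Q.inv()*R1
        T=np.eye(4); T[:3,:3]=r.as_matrix(); T[:3,3]=Q.inv().apply(np.array([x,y,z])-P)
        E=expm(np.real(logm(T))/n); wv=r.as_rotvec()/n
        print((x,y,z,yaw),f"n={n}",[[round(float(v),4) for v in E[:3,3]],[round(float(v),4) for v in wv]],"mm %.1f deg %.2f"%(1000*np.linalg.norm(E[:3,3]),np.degrees(np.linalg.norm(wv))))
        P=np.array([x,y,z]); Q=R1
E
python3 - <<'E'
from h import *
chain([(.647,.249,.11,162,10),(.647,.249,.026,162,10),(.647,.249,.12,162,5),(.492,.322,.12,184.8,10),(.492,.322,.031,184.8,10)])
print("B");chain([(.492,.322,.12,184.8,5),(.646,.119,.12,145,10),(.646,.119,.026,145,10),(.646,.119,.12,145,5),(.4345,.317,.12,184.8,10),(.4345,.317,.031,184.8,10)],(.492,.322,.031,184.8))
print("C");chain([(.4345,.317,.12,184.8,5),(.466,.147,.12,155,10),(.466,.147,.026,155,10),(.466,.147,.12,155,5),(.377,.312,.12,184.8,10),(.377,.312,.031,184.8,10)],(.4345,.317,.031,184.8))
E
```

```text
(0.647, 0.249, 0.11, 162) n=10 [[-0.0058, 0.0102, 0.019], [0.0, -0.0001, 0.0]] mm 22.3 deg 0.00
(0.647, 0.249, 0.026, 162) n=10 [[0.0, -0.0, 0.0084], [0.0, 0.0, 0.0]] mm 8.4 deg 0.00
(0.647, 0.249, 0.12, 162) n=5 [[0.0, 0.0, -0.0188], [0.0, 0.0, 0.0]] mm 18.8 deg 0.00
(0.492, 0.322, 0.12, 184.8) n=10 [[0.0164, 0.0052, 0.0], [-0.0, 0.0, -0.0398]] mm 17.2 deg 2.28
(0.492, 0.322, 0.031, 184.8) n=10 [[0.0, -0.0, 0.0089], [0.0, 0.0, 0.0]] mm 8.9 deg 0.00
B
(0.492, 0.322, 0.12, 184.8) n=5 [[0.0, 0.0, -0.0178], [0.0, 0.0, 0.0]] mm 17.8 deg 0.00
(0.646, 0.119, 0.12, 145) n=10 [[-0.02, -0.0166, -0.0], [0.0, -0.0, 0.0695]] mm 26.0 deg 3.98
(0.646, 0.119, 0.026, 145) n=10 [[0.0, -0.0, 0.0094], [0.0, 0.0, 0.0]] mm 9.4 deg 0.00
(0.646, 0.119, 0.12, 145) n=5 [[0.0, 0.0, -0.0188], [0.0, 0.0, 0.0]] mm 18.8 deg 0.00
(0.4345, 0.317, 0.12, 184.8) n=10 [[0.0266, 0.013, 0.0], [0.0, 0.0, -0.0695]] mm 29.6 deg 3.98
(0.4345, 0.317, 0.031, 184.8) n=10 [[0.0, -0.0, 0.0089], [0.0, 0.0, 0.0]] mm 8.9 deg 0.00
C
(0.4345, 0.317, 0.12, 184.8) n=5 [[0.0, 0.0, -0.0178], [0.0, 0.0, 0.0]] mm 17.8 deg 0.00
(0.466, 0.147, 0.12, 155) n=10 [[-0.0057, -0.0165, -0.0], [0.0, -0.0, 0.052]] mm 17.5 deg 2.98
(0.466, 0.147, 0.026, 155) n=10 [[0.0, -0.0, 0.0094], [0.0, 0.0, 0.0]] mm 9.4 deg 0.00
(0.466, 0.147, 0.12, 155) n=5 [[0.0, 0.0, -0.0188], [0.0, 0.0, 0.0]] mm 18.8 deg 0.00
(0.377, 0.312, 0.12, 184.8) n=10 [[0.0122, 0.0145, 0.0], [0.0, 0.0, -0.052]] mm 19.0 deg 2.98
(0.377, 0.312, 0.031, 184.8) n=10 [[0.0, -0.0, 0.0089], [0.0, 0.0, 0.0]] mm 8.9 deg 0.00
```

>>> servo_tool([
  [[-0.0058,0.0102,0.019],[0,0,0]],
  [[-0.0058,0.0102,0.019],[0,0,0]],
  [[-0.0058,0.0102,0.019],[0,0,0]],
  [[-0.0058,0.0102,0.019],[0,0,0]],
  [[-0.0058,0.0102,0.019],[0,0,0]],
  [[-0.0058,0.0102,0.019],[0,0,0]],
  [[-0.0058,0.0102,0.019],[0,0,0]],
  [[-0.0058,0.0102,0.019],[0,0,0]],
  [[-0.0058,0.0102,0.019],[0,0,0]],
  [[-0.0058,0.0102,0.019],[0,0,0]],
])

```text
time_s: 3.95
tcp_pos: [0.6468, 0.251, 0.1094]
ee_rot: [3.142, -0.0, 2.83]
ft_force: [-0.1, -0.4, 0.6]
gripper_width: 0.0853
```

>>> servo_tool([
  [[0,0,0.0084],[0,0,0]],
  [[0,0,0.0084],[0,0,0]],
  [[0,0,0.0084],[0,0,0]],
  [[0,0,0.0084],[0,0,0]],
  [[0,0,0.0084],[0,0,0]],
  [[0,0,0.0084],[0,0,0]],
  [[0,0,0.0084],[0,0,0]],
  [[0,0,0.0084],[0,0,0]],
  [[0,0,0.0084],[0,0,0]],
  [[0,0,0.0084],[0,0,0]],
])

```text
time_s: 4.78
tcp_pos: [0.6475, 0.2491, 0.0255]
ee_rot: [3.142, -0.0, 2.828]
ft_force: [-0.2, 0.4, -0.6]
gripper_width: 0.0852
```

>>> servo_tool([
  [[0,0,0],[0,0,0]],
  [[0,0,0],[0,0,0]],
  [[0,0,0],[0,0,0]],
  [[0,0,0],[0,0,0]],
  [[0,0,0],[0,0,0]],
  [[0,0,0],[0,0,0]],
  [[0,0,0],[0,0,0]],
  [[0,0,0],[0,0,0]],
  [[0,0,0],[0,0,0]],
  [[0,0,0],[0,0,0]],
], gripper=0, grip_force=40)

```text
time_s: 5.62
tcp_pos: [0.6483, 0.2494, 0.0273]
ee_rot: [3.141, 0.001, 2.828]
ft_force: [0.2, 0.3, 5.9]
gripper_width: 0.039
```

>>> servo_tool([
  [[0,0,-0.0094],[0,0,0]],
  [[0,0,-0.0094],[0,0,0]],
  [[0,0,-0.0094],[0,0,0]],
  [[0,0,-0.0094],[0,0,0]],
  [[0,0,-0.0094],[0,0,0]],
  [[0,0,-0.0094],[0,0,0]],
  [[0,0,-0.0094],[0,0,0]],
  [[0,0,-0.0094],[0,0,0]],
  [[0,0,-0.0094],[0,0,0]],
  [[0,0,-0.0094],[0,0,0]],
])

```text
time_s: 6.45
tcp_pos: [0.6475, 0.2492, 0.1213]
ee_rot: [3.142, 0.0, 2.828]
ft_force: [0.1, -0.6, -0.3]
gripper_width: 0.0391
```

>>> servo_tool([
  [[0.0164,0.0052,0],[0,0,-0.0398]],
  [[0.0164,0.0052,0],[0,0,-0.0398]],
  [[0.0164,0.0052,0],[0,0,-0.0398]],
  [[0.0164,0.0052,0],[0,0,-0.0398]],
  [[0.0164,0.0052,0],[0,0,-0.0398]],
  [[0.0164,0.0052,0],[0,0,-0.0398]],
  [[0.0164,0.0052,0],[0,0,-0.0398]],
  [[0.0164,0.0052,0],[0,0,-0.0398]],
  [[0.0164,0.0052,0],[0,0,-0.0398]],
  [[0.0164,0.0052,0],[0,0,-0.0398]],
])

```text
time_s: 7.28
tcp_pos: [0.4912, 0.3228, 0.1201]
ee_rot: [3.142, -0.001, -3.054]
ft_force: [-0.2, 0.1, -0.3]
gripper_width: 0.0391
```

```bash
python3 - <<'E'
from h import *
st(); c,im=look("w2",[("kit_tray",.035)])
a=np.radians(4.8); ex=np.array([np.cos(a),np.sin(a)]);ey=np.array([-ex[1],ex[0]])
for x,y in ((-99,-67),(99,-67),(99,67),(-99,67)):
    p=np.array([.4345,.317])+ex*x/1e3+ey*y/1e3; u=px(c,[*p,.035]); cv2.circle(im,tuple(int(v) for v in u),4,(0,255,255),1); print(u)
cv2.imwrite("pics/w2.png",im)
E
```

```text
t 7.28 [0.4912 0.3228 0.1201] [ 179.9974   -0.049  -174.9731] F [-0.2469  0.1059 -0.3317] w 0.0391
kit_tray pin 0.63 [ 0.4346  0.3146 -0.0004] [253.418  122.3585]
   reg 0.94 [447.1427 319.0817 171.5016 133.7951   4.9741] [258.4646 111.9146]
[136.4159 -54.4934]
[167.4023 260.3112]
[344.5465 260.9045]
[378.03   -53.3588]
```

View pics/w2.png

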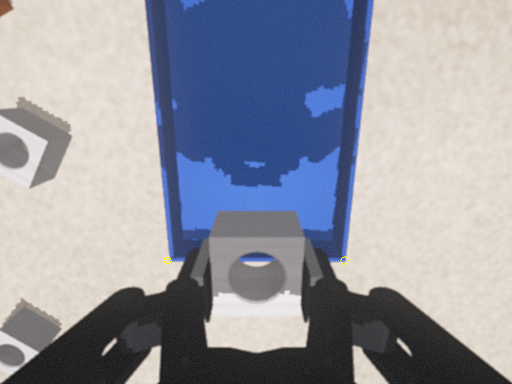

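>>> servo_tool([
  [[0,0.0002,0.0087],[0,0,0]],
  [[0,0.0002,0.0087],[0,0,0]],
  [[0,0.0002,0.0087],[0,0,0]],
  [[0,0.0002,0.0087],[0,0,0]],
  [[0,0.0002,0.0087],[0,0,0]],
  [[0,0.0002,0.0087],[0,0,0]],
  [[0,0.0002,0.0087],[0,0,0]],
  [[0,0.0002,0.0087],[0,0,0]],
  [[0,0.0002,0.0087],[0,0,0]],
  [[0,0,0.0087],[0,0,0]],
])

```text
time_s: 8.27
tcp_pos: [0.4928, 0.3241, 0.0324]
ee_rot: [-3.142, -0.0, -3.057]
ft_force: [-0.4, 0.2, -1.6]
gripper_width: 0.0393
```

>>> servo_tool([
  [[0,0,0],[0,0,0]],
  [[0,0,0],[0,0,0]],
  [[0,0,0],[0,0,0]],
  [[0,0,0],[0,0,0]],
  [[0,0,0],[0,0,0]],
  [[0,0,-0.0178],[0,0,0]],
  [[0,0,-0.0178],[0,0,0]],
  [[0,0,-0.0178],[0,0,0]],
  [[0,0,-0.0178],[0,0,0]],
  [[0,0,-0.0178],[0,0,0]],
], gripper=65)

```text
time_s: 9.1
tcp_pos: [0.493, 0.3241, 0.1238]
ee_rot: [3.141, 0.001, -3.057]
ft_force: [0.4, -0.3, 0.5]
gripper_width: 0.0555
```

>>> servo_tool([
  [[-0.02,-0.0166,0],[0,0,0.0695]],
  [[-0.02,-0.0166,0],[0,0,0.0695]],
  [[-0.02,-0.0166,0],[0,0,0.0695]],
  [[-0.02,-0.0166,0],[0,0,0.0695]],
  [[-0.02,-0.0166,0],[0,0,0.0695]],
  [[-0.02,-0.0166,0],[0,0,0.0695]],
  [[-0.02,-0.0166,0],[0,0,0.0695]],
  [[-0.02,-0.0166,0],[0,0,0.0695]],
  [[-0.02,-0.0166,0],[0,0,0.0695]],
  [[-0.02,-0.0166,0],[0,0,0.0695]],
], gripper=100)

```text
time_s: 9.93
tcp_pos: [0.6479, 0.12, 0.123]
ee_rot: [3.141, 0.001, 2.527]
ft_force: [1.1, -0.0, -0.7]
gripper_width: 0.0852
```

```bash
python3 - <<'E'
from h import *
st(); chain([(.646,.119,.028,145,10)])
E
```

```text
t 9.93 [0.6479 0.12   0.123 ] [179.9508   0.0569 144.8109] F [ 1.0979 -0.0452 -0.7309] w 0.0852
(0.646, 0.119, 0.028, 145) n=10 [[0.0001, -0.0002, 0.0095], [0.0001, 0.0001, -0.0003]] mm 9.5 deg 0.02
```

>>> servo_tool([
  [[0,0,0.0095],[0,0,0]],
  [[0,0,0.0095],[0,0,0]],
  [[0,0,0.0095],[0,0,0]],
  [[0,0,0.0095],[0,0,0]],
  [[0,0,0.0095],[0,0,0]],
  [[0,0,0.0095],[0,0,0]],
  [[0,0,0.0095],[0,0,0]],
  [[0,0,0.0095],[0,0,0]],
  [[0,0,0.0095],[0,0,0]],
  [[0,0,0.0095],[0,0,0]],
])

```text
time_s: 10.77
tcp_pos: [0.6469, 0.1213, 0.0264]
ee_rot: [3.142, -0.0, 2.531]
ft_force: [0.3, -0.5, 0.1]
gripper_width: 0.0855
```

>>> servo_tool([
  [[0,0,0],[0,0,0]],
  [[0,0,0],[0,0,0]],
  [[0,0,0],[0,0,0]],
  [[0,0,0],[0,0,0]],
  [[0,0,0],[0,0,0]],
  [[0,0,0],[0,0,0]],
  [[0,0,0],[0,0,0]],
  [[0,0,0],[0,0,0]],
  [[0,0,0],[0,0,0]],
  [[0,0,0],[0,0,0]],
], gripper=0)

```text
time_s: 11.6
tcp_pos: [0.6477, 0.1211, 0.0284]
ee_rot: [3.14, 0.001, 2.531]
ft_force: [-0.8, 0.0, 5.0]
gripper_width: 0.0392
```

>>> servo_tool([
  [[0,0,-0.0094],[0,0,0]],
  [[0,0,-0.0094],[0,0,0]],
  [[0,0,-0.0094],[0,0,0]],
  [[0,0,-0.0094],[0,0,0]],
  [[0,0,-0.0094],[0,0,0]],
  [[0,0,-0.0094],[0,0,0]],
  [[0,0,-0.0094],[0,0,0]],
  [[0,0,-0.0094],[0,0,0]],
  [[0,0,-0.0094],[0,0,0]],
  [[0,0,-0.0094],[0,0,0]],
])

```text
time_s: 12.43
tcp_pos: [0.6469, 0.1211, 0.1223]
ee_rot: [3.142, 0.0, 2.531]
ft_force: [0.8, 0.5, -1.2]
gripper_width: 0.0397
```

>>> servo_tool([
  [[0.0266,0.013,0],[0,0,-0.0695]],
  [[0.0266,0.013,0],[0,0,-0.0695]],
  [[0.0266,0.013,0],[0,0,-0.0695]],
  [[0.0266,0.013,0],[0,0,-0.0695]],
  [[0.0266,0.013,0],[0,0,-0.0695]],
  [[0.0266,0.013,0],[0,0,-0.0695]],
  [[0.0266,0.013,0],[0,0,-0.0695]],
  [[0.0266,0.013,0],[0,0,-0.0695]],
  [[0.0266,0.013,0],[0,0,-0.0695]],
  [[0.0266,0.013,0],[0,0,-0.0695]],
])

```text
time_s: 13.27
tcp_pos: [0.434, 0.3203, 0.1219]
ee_rot: [3.141, 0.0, -3.054]
ft_force: [0.3, 0.8, -1.3]
gripper_width: 0.0392
```

```bash
python3 - <<'E'
from h import *
st(); chain([(.4345,.316,.034,184.8,10)])
E
```

```text
t 13.27 [0.434  0.3203 0.1219] [ 179.9796    0.0268 -174.973 ] F [ 0.3095  0.7751 -1.2551] w 0.0392
(0.4345, 0.316, 0.034, 184.8) n=10 [[-0.0, -0.0004, 0.0088], [0.0, 0.0, 0.0004]] mm 8.8 deg 0.02
```

>>> servo_tool([
  [[0,-0.0004,0.0088],[0,0,0]],
  [[0,-0.0004,0.0088],[0,0,0]],
  [[0,-0.0004,0.0088],[0,0,0]],
  [[0,-0.0004,0.0088],[0,0,0]],
  [[0,-0.0004,0.0088],[0,0,0]],
  [[0,-0.0004,0.0088],[0,0,0]],
  [[0,-0.0004,0.0088],[0,0,0]],
  [[0,-0.0004,0.0088],[0,0,0]],
  [[0,-0.0004,0.0088],[0,0,0]],
  [[0,-0.0004,0.0088],[0,0,0]],
])

```text
time_s: 14.1
tcp_pos: [0.4355, 0.3154, 0.0324]
ee_rot: [-3.142, -0.0, -3.058]
ft_force: [0.9, -0.6, -1.4]
gripper_width: 0.0391
```

>>> servo_tool([
  [[0,0,0],[0,0,0]],
  [[0,0,0],[0,0,0]],
  [[0,0,0],[0,0,0]],
  [[0,0,0],[0,0,0]],
  [[0,0,0],[0,0,0]],
  [[0,0,-0.0178],[0,0,0]],
  [[0,0,-0.0178],[0,0,0]],
  [[0,0,-0.0178],[0,0,0]],
  [[0,0,-0.0178],[0,0,0]],
  [[0,0,-0.0178],[0,0,0]],
], gripper=65)

```text
time_s: 14.93
tcp_pos: [0.4355, 0.3156, 0.1236]
ee_rot: [3.141, 0.001, -3.057]
ft_force: [0.9, 0.2, 0.4]
gripper_width: 0.0557
```

>>> servo_tool([
  [[-0.0057,-0.0165,0],[0,0,0.052]],
  [[-0.0057,-0.0165,0],[0,0,0.052]],
  [[-0.0057,-0.0165,0],[0,0,0.052]],
  [[-0.0057,-0.0165,0],[0,0,0.052]],
  [[-0.0057,-0.0165,0],[0,0,0.052]],
  [[-0.0057,-0.0165,0],[0,0,0.052]],
  [[-0.0057,-0.0165,0],[0,0,0.052]],
  [[-0.0057,-0.0165,0],[0,0,0.052]],
  [[-0.0057,-0.0165,0],[0,0,0.052]],
  [[-0.0057,-0.0165,0],[0,0,0.052]],
], gripper=100)

```text
time_s: 15.77
tcp_pos: [0.4671, 0.145, 0.1228]
ee_rot: [3.141, 0.001, 2.703]
ft_force: [1.2, 0.1, 0.9]
gripper_width: 0.0855
```

```bash
python3 - <<'E'
from h import *
st(); chain([(.466,.147,.029,155,10)])
E
```

```text
t 15.77 [0.4671 0.145  0.1228] [179.9674   0.054  154.8889] F [1.2158 0.0764 0.9242] w 0.0855
(0.466, 0.147, 0.029, 155) n=10 [[0.0002, 0.0001, 0.0094], [0.0001, 0.0001, -0.0002]] mm 9.4 deg 0.01
```

>>> servo_tool([
  [[0.0002,0,0.0094],[0,0,0]],
  [[0.0002,0,0.0094],[0,0,0]],
  [[0.0002,0,0.0094],[0,0,0]],
  [[0.0002,0,0.0094],[0,0,0]],
  [[0.0002,0,0.0094],[0,0,0]],
  [[0.0002,0,0.0094],[0,0,0]],
  [[0.0002,0,0.0094],[0,0,0]],
  [[0.0002,0,0.0094],[0,0,0]],
  [[0.0002,0,0.0094],[0,0,0]],
  [[0.0002,0,0.0094],[0,0,0]],
])

```text
time_s: 16.6
tcp_pos: [0.4649, 0.1467, 0.0273]
ee_rot: [-3.142, -0.0, 2.706]
ft_force: [-0.5, -0.3, 0.0]
gripper_width: 0.085
```

>>> servo_tool([
  [[0,0,0],[0,0,0]],
  [[0,0,0],[0,0,0]],
  [[0,0,0],[0,0,0]],
  [[0,0,0],[0,0,0]],
  [[0,0,0],[0,0,0]],
  [[0,0,0],[0,0,0]],
  [[0,0,0],[0,0,0]],
  [[0,0,0],[0,0,0]],
  [[0,0,0],[0,0,0]],
  [[0,0,0],[0,0,0]],
], gripper=0)

```text
time_s: 17.43
tcp_pos: [0.4659, 0.1467, 0.0292]
ee_rot: [3.141, 0.002, 2.706]
ft_force: [-0.4, -0.7, 6.2]
gripper_width: 0.0391
```

>>> servo_tool([
  [[0,0,-0.0094],[0,0,0]],
  [[0,0,-0.0094],[0,0,0]],
  [[0,0,-0.0094],[0,0,0]],
  [[0,0,-0.0094],[0,0,0]],
  [[0,0,-0.0094],[0,0,0]],
  [[0,0,-0.0094],[0,0,0]],
  [[0,0,-0.0094],[0,0,0]],
  [[0,0,-0.0094],[0,0,0]],
  [[0,0,-0.0094],[0,0,0]],
  [[0,0,-0.0094],[0,0,0]],
])

```text
time_s: 18.27
tcp_pos: [0.465, 0.1466, 0.1233]
ee_rot: [3.142, 0.0, 2.706]
ft_force: [-0.1, 1.5, -1.1]
gripper_width: 0.0394
```

>>> servo_tool([
  [[0.0122,0.0145,0],[0,0,-0.052]],
  [[0.0122,0.0145,0],[0,0,-0.052]],
  [[0.0122,0.0145,0],[0,0,-0.052]],
  [[0.0122,0.0145,0],[0,0,-0.052]],
  [[0.0122,0.0145,0],[0,0,-0.052]],
  [[0.0122,0.0145,0],[0,0,-0.052]],
  [[0.0122,0.0145,0],[0,0,-0.052]],
  [[0.0122,0.0145,0],[0,0,-0.052]],
  [[0.0122,0.0145,0],[0,0,-0.052]],
  [[0.0122,0.0145,0],[0,0,-0.052]],
])

```text
time_s: 19.1
tcp_pos: [0.3751, 0.312, 0.1229]
ee_rot: [3.141, 0.0, -3.055]
ft_force: [-0.1, 0.5, -0.9]
gripper_width: 0.0391
```

```bash
python3 - <<'E'
from h import *
st(); chain([(.377,.311,.034,184.8,10)])
E
```

```text
t 19.10 [0.3751 0.312  0.1229] [ 179.9927    0.0101 -175.0299] F [-0.0721  0.4889 -0.9322] w 0.0391
(0.377, 0.311, 0.034, 184.8) n=10 [[-0.0002, -0.0001, 0.0089], [0.0, 0.0, 0.0003]] mm 8.9 deg 0.02
```

>>> servo_tool([
  [[-0.0002,0,0.0089],[0,0,0]],
  [[-0.0002,0,0.0089],[0,0,0]],
  [[-0.0002,0,0.0089],[0,0,0]],
  [[-0.0002,0,0.0089],[0,0,0]],
  [[-0.0002,0,0.0089],[0,0,0]],
  [[-0.0002,0,0.0089],[0,0,0]],
  [[-0.0002,0,0.0089],[0,0,0]],
  [[-0.0002,0,0.0089],[0,0,0]],
  [[-0.0002,0,0.0089],[0,0,0]],
  [[-0.0002,0,0.0089],[0,0,0]],
])

```text
time_s: 19.93
tcp_pos: [0.3777, 0.3114, 0.0327]
ee_rot: [-3.141, -0.0, -3.058]
ft_force: [-9.1, -7.0, 56.3]
gripper_width: 0.0391
```

>>> servo_tool([
  [[0,0,0],[0,0,0]],
  [[0,0,0],[0,0,0]],
  [[0,0,0],[0,0,0]],
  [[0,0,0],[0,0,0]],
  [[0,0,0],[0,0,0]],
  [[0,0,-0.0178],[0,0,0]],
  [[0,0,-0.0178],[0,0,0]],
  [[0,0,-0.0178],[0,0,0]],
  [[0,0,-0.0178],[0,0,0]],
  [[0,0,-0.0178],[0,0,0]],
], gripper=65)

```text
time_s: 20.77
tcp_pos: [0.3775, 0.3115, 0.1234]
ee_rot: [3.141, 0.001, -3.057]
ft_force: [1.0, 1.0, 0.4]
gripper_width: 0.0555
```

```bash
python3 - <<'E'
from h import *
st(); chain([(.56,-.25,.30,165,20)])
E
```

```text
t 20.77 [0.3775 0.3115 0.1234] [ 179.9846    0.0312 -175.1724] F [0.9827 1.0132 0.4187] w 0.0555
(0.56, -0.25, 0.3, 165) n=20 [[-0.0114, -0.0274, -0.0088], [0.0, 0.0, 0.0173]] mm 31.0 deg 0.99
```

>>> servo_tool([
  [[-0.0114,-0.0274,-0.0088],[0,0,0.0173]],
  [[-0.0114,-0.0274,-0.0088],[0,0,0.0173]],
  [[-0.0114,-0.0274,-0.0088],[0,0,0.0173]],
  [[-0.0114,-0.0274,-0.0088],[0,0,0.0173]],
  [[-0.0114,-0.0274,-0.0088],[0,0,0.0173]],
  [[-0.0114,-0.0274,-0.0088],[0,0,0.0173]],
  [[-0.0114,-0.0274,-0.0088],[0,0,0.0173]],
  [[-0.0114,-0.0274,-0.0088],[0,0,0.0173]],
  [[-0.0114,-0.0274,-0.0088],[0,0,0.0173]],
  [[-0.0114,-0.0274,-0.0088],[0,0,0.0173]],
], gripper=100)

```text
time_s: 21.6
tcp_pos: [0.4935, 0.0371, 0.2111]
ee_rot: [3.142, 0.001, 3.052]
ft_force: [-0.2, 0.2, 0.6]
gripper_width: 0.0855
```

>>> servo_tool([
  [[-0.0114,-0.0274,-0.0088],[0,0,0.0173]],
  [[-0.0114,-0.0274,-0.0088],[0,0,0.0173]],
  [[-0.0114,-0.0274,-0.0088],[0,0,0.0173]],
  [[-0.0114,-0.0274,-0.0088],[0,0,0.0173]],
  [[-0.0114,-0.0274,-0.0088],[0,0,0.0173]],
  [[-0.0114,-0.0274,-0.0088],[0,0,0.0173]],
  [[-0.0114,-0.0274,-0.0088],[0,0,0.0173]],
  [[-0.0114,-0.0274,-0.0088],[0,0,0.0173]],
  [[-0.0114,-0.0274,-0.0088],[0,0,0.0173]],
  [[-0.0114,-0.0274,-0.0088],[0,0,0.0173]],
])

```text
time_s: 22.43
tcp_pos: [0.5601, -0.2517, 0.2989]
ee_rot: [-3.142, 0.0, 2.879]
ft_force: [0.4, 1.0, 0.5]
gripper_width: 0.0853
```

```bash
python3 - <<'E'
from h import *
st(); c,im=look("w3",[("long_plate",.012),("short_plate",.012),("squaring_board",.006)])
s=robot.get_image("side")
cs=cam("side")
for d in robot.pinpoint("side","bored_block_a"): print(round(d["p"],2),w(cs,d["centre"]))
a=cv2.resize(s[270:384,200:370],(512,343),interpolation=cv2.INTER_CUBIC)
cv2.imwrite("pics/w3b.png",np.vstack([im[:255],a]))
cv2.imwrite("pics/w3.png",im)
E
```

```text
t 22.43 [ 0.5601 -0.2517  0.2989] [-179.9988    0.0263  164.9488] F [0.3832 0.978  0.4713] w 0.0853
long_plate pin 0.94 [ 0.6581 -0.26    0.0019] [268.4382 217.6599]
long_plate pin 0.81 [ 0.6381 -0.4106  0.0012] [167.5806 229.7162]
   reg 0.95 [ 638.1357 -409.251   106.097    50.1617  125.059 ] [168.3814 227.9932]
   reg 0.57 [ 661.7509 -263.3589  103.7814   49.9166  164.9454] [266.8254 221.2765]
short_plate pin 0.64 [ 0.4701 -0.1479 -0.0016] [317.3014  63.1523]
squaring_board pin 0.56 [ 0.4603 -0.3339 -0.0007] [176.0295  95.2371]
   reg 0.95 [ 461.2255 -333.3721  150.111   114.8105    2.6843] [175.7521  90.6765]
0.81 [0.4905 0.3302 0.0039]
0.79 [0.4368 0.3171 0.0012]
0.72 [ 0.3646  0.1134 -0.0024]
0.61 [0.3786 0.3111 0.0077]
```

View pics/w3b.png

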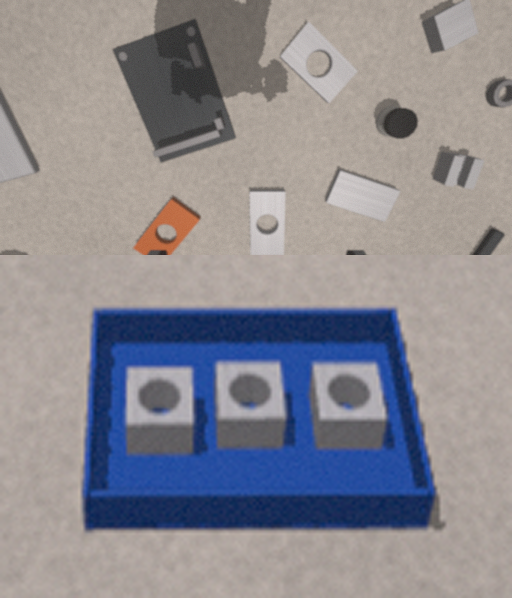

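All three blocks lie flat in the tray with their bores up. Next is the long plate, at about (0.661, -0.2625) and 165°.

```bash
python3 - <<'E'
from h import *
chain([(.661,-.2625,.10,165,10),(.661,-.2625,.026,165,10)])
E
```

```text
(0.661, -0.2625, 0.1, 165) n=10 [[-0.0101, 0.0013, 0.0198], [0.0, -0.0001, 0.0001]] mm 22.3 deg 0.01
(0.661, -0.2625, 0.026, 165) n=10 [[-0.0, -0.0, 0.0074], [0.0, 0.0, 0.0]] mm 7.4 deg 0.00
```

>>> servo_tool([
  [[-0.0101,0.0013,0.0198],[0,0,0]],
  [[-0.0101,0.0013,0.0198],[0,0,0]],
  [[-0.0101,0.0013,0.0198],[0,0,0]],
  [[-0.0101,0.0013,0.0198],[0,0,0]],
  [[-0.0101,0.0013,0.0198],[0,0,0]],
  [[-0.0101,0.0013,0.0198],[0,0,0]],
  [[-0.0101,0.0013,0.0198],[0,0,0]],
  [[-0.0101,0.0013,0.0198],[0,0,0]],
  [[-0.0101,0.0013,0.0198],[0,0,0]],
  [[-0.0101,0.0013,0.0198],[0,0,0]],
])

```text
time_s: 23.72
tcp_pos: [0.6614, -0.2628, 0.0992]
ee_rot: [3.141, -0.0, 2.881]
ft_force: [-1.0, 0.0, -0.4]
gripper_width: 0.0853
```

>>> servo_tool([
  [[0,0,0.0074],[0,0,0]],
  [[0,0,0.0074],[0,0,0]],
  [[0,0,0.0074],[0,0,0]],
  [[0,0,0.0074],[0,0,0]],
  [[0,0,0.0074],[0,0,0]],
  [[0,0,0.0074],[0,0,0]],
  [[0,0,0.0074],[0,0,0]],
  [[0,0,0.0074],[0,0,0]],
  [[0,0,0.0074],[0,0,0]],
  [[0,0,0.0074],[0,0,0]],
])

```text
time_s: 24.55
tcp_pos: [0.6609, -0.2639, 0.0256]
ee_rot: [3.142, 0.0, 2.88]
ft_force: [0.1, 0.3, 0.6]
gripper_width: 0.0855
```

>>> servo_tool([
  [[0,0,0],[0,0,0]],
  [[0,0,0],[0,0,0]],
  [[0,0,0],[0,0,0]],
  [[0,0,0],[0,0,0]],
  [[0,0,0],[0,0,0]],
  [[0,0,0],[0,0,0]],
  [[0,0,0],[0,0,0]],
  [[0,0,0],[0,0,0]],
  [[0,0,0],[0,0,0]],
  [[0,0,0],[0,0,0]],
], gripper=0, grip_force=50)

```text
time_s: 25.38
tcp_pos: [0.6614, -0.2641, 0.027]
ee_rot: [-3.141, 0.001, 2.88]
ft_force: [0.5, -0.0, 4.0]
gripper_width: 0.0481
```

>>> servo_tool([
  [[0,0,-0.0094],[0,0,0]],
  [[0,0,-0.0094],[0,0,0]],
  [[0,0,-0.0094],[0,0,0]],
  [[0,0,-0.0094],[0,0,0]],
  [[0,0,-0.0094],[0,0,0]],
  [[0,0,-0.0094],[0,0,0]],
  [[0,0,-0.0094],[0,0,0]],
  [[0,0,-0.0094],[0,0,0]],
  [[0,0,-0.0094],[0,0,0]],
  [[0,0,-0.0094],[0,0,0]],
])

```text
time_s: 26.22
tcp_pos: [0.6609, -0.2638, 0.1213]
ee_rot: [-3.142, 0.0, 2.88]
ft_force: [-0.2, -0.0, -1.7]
gripper_width: 0.0485
```

```bash
python3 - <<'E'
from h import *
st()
b=np.array([.461,-.3325]); a=np.radians(2.5); ex=np.array([np.cos(a),np.sin(a)]);ey=np.array([-ex[1],ex[0]])
p=b+ex*-.001+ey*.011; print(p)
chain([(*p,.13,182.5,10)])
E
```

```text
t 26.22 [ 0.6609 -0.2638  0.1213] [-179.9994    0.0043  165.    ] F [-0.2291 -0.038  -1.6531] w 0.0485
[ 0.4595 -0.3216]
(np.float64(0.45952113851739945), np.float64(-0.32155408894996496), 0.13, 182.5) n=10 [[0.0193, -0.0083, -0.0009], [-0.0, 0.0, -0.0305]] mm 21.1 deg 1.75
```

>>> servo_tool([
  [[0.0193,-0.0083,-0.0009],[0,0,-0.0305]],
  [[0.0193,-0.0083,-0.0009],[0,0,-0.0305]],
  [[0.0193,-0.0083,-0.0009],[0,0,-0.0305]],
  [[0.0193,-0.0083,-0.0009],[0,0,-0.0305]],
  [[0.0193,-0.0083,-0.0009],[0,0,-0.0305]],
  [[0.0193,-0.0083,-0.0009],[0,0,-0.0305]],
  [[0.0193,-0.0083,-0.0009],[0,0,-0.0305]],
  [[0.0193,-0.0083,-0.0009],[0,0,-0.0305]],
  [[0.0193,-0.0083,-0.0009],[0,0,-0.0305]],
  [[0.0193,-0.0083,-0.0009],[0,0,-0.0305]],
])

```text
time_s: 27.05
tcp_pos: [0.4589, -0.3222, 0.1299]
ee_rot: [-3.141, 0.0, -3.097]
ft_force: [-1.1, -0.3, -0.5]
gripper_width: 0.0481
```

```bash
cat >> h.py <<'E'
def board(c,im,bx,by,deg):
    b=np.array([bx,by]); a=np.radians(deg); ex=np.array([np.cos(a),np.sin(a)]);ey=np.array([-ex[1],ex[0]])
    def P(x,y,z): return tuple(int(round(v*16)) for v in px(c,[*(b+ex*x/1e3+ey*y/1e3),z/1e3]))
    def L(pts,col):
        for p,q in zip(pts,pts[1:]): cv2.line(im,P(*p),P(*q),col,1,cv2.LINE_AA,4)
    L([(-75,-55,6),(75,-55,6),(75,55,6),(-75,55,6),(-75,-55,6)],(0,255,255))
    L([(55,-40,36),(55,40,36),(42,40,36)],(0,255,0)); L([(-20,40,36),(-45,40,36)],(0,255,0))
E
python3 - <<'E'
from h import *
st(); c,im=look("w4",[("long_plate",.1),("squaring_board",.006)])
board(c,im,.461,-.3325,2.5)
cv2.imwrite("pics/w4.png",cv2.resize(im,(800,600)))
E
```

```text
t 27.05 [ 0.4589 -0.3222  0.1299] [-179.9886    0.0098 -177.4257] F [-1.138  -0.3383 -0.5001] w 0.0481
   reg 0.81 [ 547.0334 -395.4227   28.8197   20.6532  179.1949] [147.8762 365.8287]
   reg 0.59 [ 468.3102 -322.4575  113.8216   56.6851    2.5808] [256.5518 247.3642]
   reg 0.58 [ 449.5301 -332.6907  126.8367  110.0826    2.5719] [238.5471 159.2495]
```

View pics/w4.png

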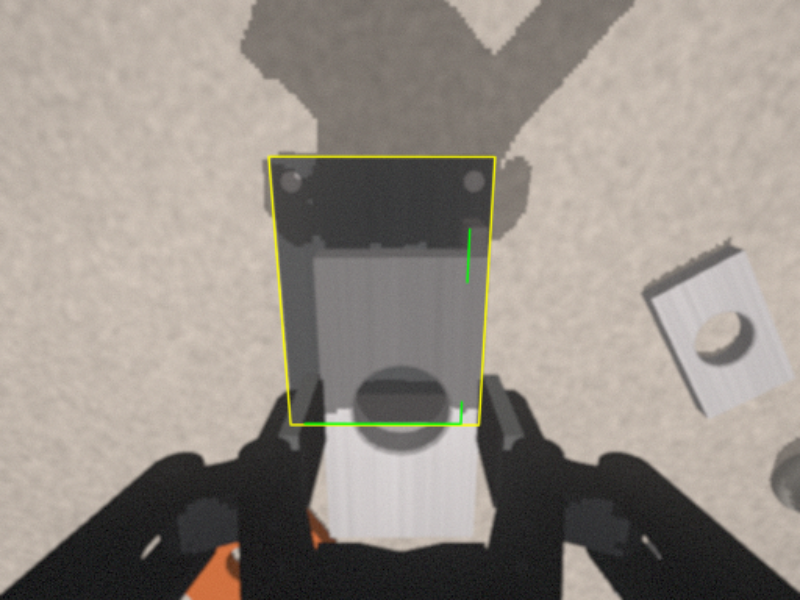

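```bash
python3 - <<'E'
from h import *
c=cam("wrist"); k=.64; b=np.array([.461,-.3325]); a=np.radians(2.5); M=np.array([[np.cos(a),np.sin(a)],[-np.sin(a),np.cos(a)]])
for n,u,z in (("bore",(401,409),.115),("nearL",(314,257),.115),("nearR",(487,257),.115),("boreN",(401,366),.115),("boreF",(401,452),.115),("farL",(331,537),.115)):
    p=onz(c,(u[0]*k,u[1]*k),z)[:2]; print(n,p,"board mm",M@(p-b)*1000,"tcp mm",M@(p-robot.state()["tcp_pos"][:2])*1000)
E
```

```text
bore [ 0.4613 -0.3227] board mm [0.753  9.7433] tcp mm [ 0.9501 -0.7602]
nearL [ 0.4132 -0.3496] board mm [-48.4848 -14.9804] tcp mm [-48.2876 -25.4839]
nearR [ 0.4111 -0.3004] board mm [-48.435  34.25 ] tcp mm [-48.2378  23.7465]
boreN [ 0.4463 -0.3234] board mm [-14.2662   9.754 ] tcp mm [-14.0691  -0.7496]
boreF [ 0.4773 -0.322 ] board mm [16.768  9.732] tcp mm [16.9652 -0.7716]
farL [ 0.5133 -0.345 ] board mm [ 51.7484 -14.8153] tcp mm [ 51.9456 -25.3189]
```

>>> servo_tool([
  [[-0.0002,0.0005,0.01],[0,0,0]],
  [[-0.0002,0.0005,0.01],[0,0,0]],
  [[-0.0002,0.0005,0.01],[0,0,0]],
  [[-0.0002,0.0005,0.01],[0,0,0]],
  [[-0.0002,0.0005,0.01],[0,0,0]],
  [[-0.0002,0.0003,0.006],[0,0,0]],
  [[0,0,0],[0,0,0]],
  [[0,0,0],[0,0,0]],
  [[0,0,0],[0,0,0]],
  [[0,0,0],[0,0,0]],
])

```text
time_s: 28.13
tcp_pos: [0.4614, -0.3196, 0.0741]
ee_rot: [-3.14, 0.001, -3.098]
ft_force: [0.3, -0.5, -1.1]
gripper_width: 0.0479
```

```bash
cat >> h.py <<'E'
def tb():
    "TCP in the board frame, mm"
    a=np.radians(2.5); M=np.array([[np.cos(a),np.sin(a)],[-np.sin(a),np.cos(a)]]); s=robot.state()
    print("tcp in board",M@(s["tcp_pos"][:2]-[.461,-.3325])*1000,"z",s["tcp_pos"][2]*1000,"F",s["ft_force"],"w",s["gripper_width"])
E
python3 - <<'E'
from h import *
tb(); c=cam("wrist"); im=robot.get_image("wrist"); board(c,im,.461,-.3325,2.5)
cv2.imwrite("pics/w5.png",cv2.resize(im,(800,600)))
E
```

```text
tcp in board [ 1.0098 12.8285] z 74.14693144992563 F [ 0.3307 -0.5337 -1.0584] w 0.047937329450208704
```

View pics/w5.png

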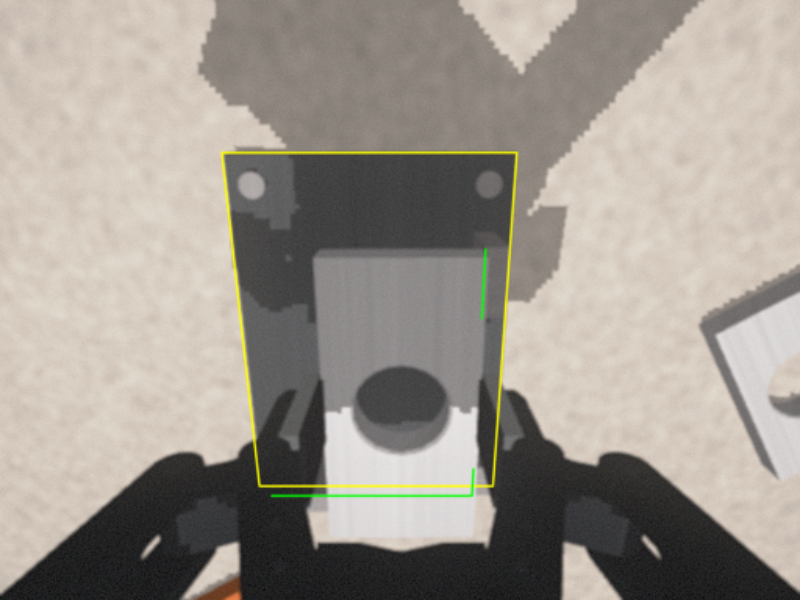

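>>> servo_tool([
  [[0,0,0.008],[0,0,0]],
  [[0,0,0.008],[0,0,0]],
  [[0,0,0.008],[0,0,0]],
  [[0,0,0.006],[0,0,0]],
  [[0,0,0.004],[0,0,0]],
  [[0,0,0.002],[0,0,0]],
  [[0,0,0.002],[0,0,0]],
  [[0,0,0.001],[0,0,0]],
  [[0,0,0],[0,0,0]],
  [[0,0,0],[0,0,0]],
])

```text
time_s: 29.02
tcp_pos: [0.4612, -0.3193, 0.0346]
ee_rot: [-3.141, 0.0, -3.098]
ft_force: [0.1, -0.1, -1.4]
gripper_width: 0.0485
```

```bash
python3 - <<'E'
from h import *
tb()
E
```

```text
tcp in board [ 0.7698 13.1483] z 34.61407044535527 F [ 0.1381 -0.0905 -1.3792] w 0.04845951206511813
```

>>> servo_tool([
  [[0,0,0.0006],[0,0,0]],
  [[0,0,0.0004],[0,0,0]],
  [[0,0,0],[0,0,0]],
  [[0,0,0],[0,0,0]],
  [[0,0,0],[0,0,0]],
  [[0,0,0],[0,0,0]],
  [[0,0,0],[0,0,0]],
  [[0,0,0],[0,0,0]],
  [[0,0,0],[0,0,0]],
  [[0,0,0],[0,0,0]],
])

```text
time_s: 29.85
tcp_pos: [0.461, -0.3191, 0.0333]
ee_rot: [3.142, -0.0, -3.098]
ft_force: [0.1, 1.1, -1.4]
gripper_width: 0.0481
```

>>> servo_tool([
  [[0,0,0],[0,0,0]],
  [[0,0,0],[0,0,0]],
  [[0,0,0],[0,0,0]],
  [[0,0,0],[0,0,0]],
  [[0,0,0],[0,0,0]],
  [[0,0,-0.02],[0,0,0]],
  [[0,0,-0.02],[0,0,0]],
  [[0,0,-0.02],[0,0,0]],
  [[0,0,-0.02],[0,0,0]],
  [[0,0,-0.02],[0,0,0]],
], gripper=72)

```text
time_s: 30.68
tcp_pos: [0.4609, -0.3191, 0.1343]
ee_rot: [-3.142, 0.0, -3.098]
ft_force: [0.7, 0.1, -0.0]
gripper_width: 0.0617
```

```bash
python3 - <<'E'
from h import *
tb(); c=cam("wrist"); im=robot.get_image("wrist"); cv2.imwrite("pics/w6raw.png",im); board(c,im,.461,-.3325,2.5)
cv2.imwrite("pics/w6.png",cv2.resize(im,(800,600)))
for d in robot.pinpoint("wrist","long_plate")+robot.pinpoint("wrist","short_plate"):
    print(d["p"],w(c,d["centre"]))
E
```

```text
tcp in board [ 0.5064 13.4274] z 134.29765351408656 F [ 0.6913  0.0594 -0.0163] w 0.06167380983642229
0.91 [ 0.4609 -0.3227  0.0078]
0.57 [ 0.4756 -0.1495 -0.0036]
```

View pics/w6.png

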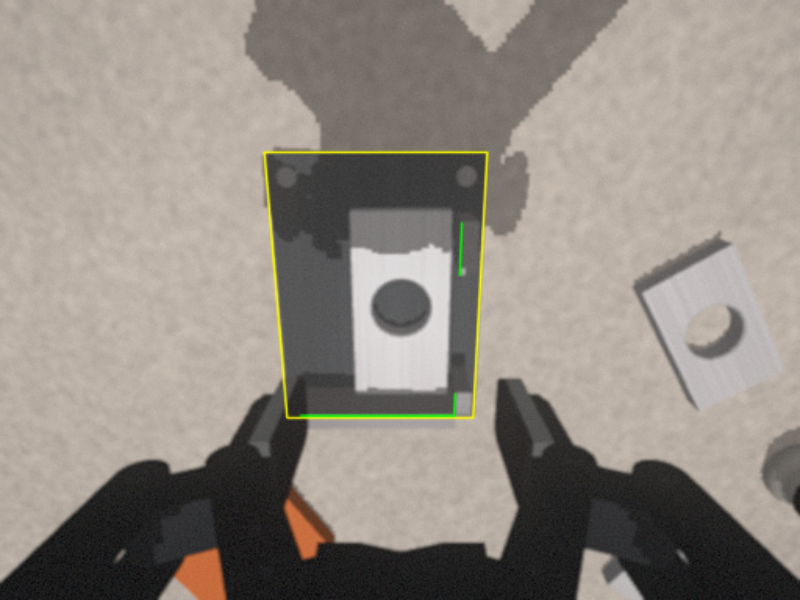

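```bash
python3 - <<'E'
from h import *
c=cam("wrist"); k=.64; b=np.array([.461,-.3325]); a=np.radians(2.5); M=np.array([[np.cos(a),np.sin(a)],[-np.sin(a),np.cos(a)]])
im=cv2.imread("pics/w6raw.png"); g=cv2.cvtColor(im,6).astype(float)
print(g[225:275:2,256].astype(int)); print(g[180,215:300:1].astype(int)); print("row126-150",g[126:142,245].astype(int)); 
for n,u,z in (("bore",(401,307),.018),("near",(401,210),.018),("far",(401,391),.018),("L",(352,300),.018),("R",(450,300),.018)):
    p=onz(c,(u[0]*k,u[1]*k),z)[:2]; print(n,"board mm",M@(p-b)*1000)
chain([(.472,-.148,.13,125,10),(.472,-.148,.13,215,10)])
E
```

```text
[217 214 214 216 213 214 211 212 212 210 209 209 150 114  84  80  80  81
  82  77 119 167 160 162 167]
[ 87  88  86  92  89  90  92  90  94 122 176 207 215 216 215 218 219 218
 216 217 221 220 217 220 219 220 219 221 218 220 209 193 174 152 135 114
 105 101  98  93  92  93  93  90  96  90  99 109 119 135 156 182 202 215
 217 216 217 222 218 220 220 220 221 222 219 220 216 218 215 219 218 218
 197 145 101  89  93  93  93  89  90  96  94  93  94]
row126-150 [ 63  62  59  63  56  57  61  86 101 116 122 122 125 121 123 122]
bore board mm [ 3.8691 11.3381]
near board mm [-46.3472  11.3447]
far board mm [53.1993 11.3316]
L board mm [  0.0321 -14.1444]
R board mm [ 0.0049 36.8044]
(0.472, -0.148, 0.13, 125) n=10 [[0.0062, 0.0169, 0.0005], [-0.0001, 0.0004, 0.1003]] mm 18.0 deg 5.75
(0.472, -0.148, 0.13, 215) n=10 [[0.0, 0.0, 0.0], [0.0, 0.0, -0.1571]] mm 0.0 deg 9.00
```

The long plate is about 1.5 mm from the end fence and 3.7 mm from the side fence. I'll nudge it 2–3 mm toward the side fence with the open finger.

>>> servo_tool([
  [[0,0,0.01],[0,0,0]],
  [[0,0,0.01],[0,0,0]],
  [[0,0,0.01],[0,0,0]],
  [[0,0,0.01],[0,0,0]],
  [[0,0,0.01],[0,0,0]],
  [[0,0,0.01],[0,0,0]],
  [[0,0,0.01],[0,0,0]],
  [[0,0,0.01],[0,0,0]],
  [[0,0,0.01],[0,0,0]],
  [[0,0,0.01],[0,0,0]],
])

```text
time_s: 31.67
tcp_pos: [0.461, -0.3192, 0.0323]
ee_rot: [-3.142, 0.0, -3.098]
ft_force: [-0.6, -0.1, 0.6]
gripper_width: 0.0616
```

>>> servo_tool([
  [[0,0.001,0],[0,0,0]],
  [[0,0.001,0],[0,0,0]],
  [[0,0.001,0],[0,0,0]],
  [[0,0.0005,0],[0,0,0]],
  [[0,0.0005,0],[0,0,0]],
  [[0,0.0005,0],[0,0,0]],
  [[0,0.0005,0],[0,0,0]],
  [[0,0,0],[0,0,0]],
  [[0,0,0],[0,0,0]],
  [[0,0,0],[0,0,0]],
])

```text
time_s: 32.5
tcp_pos: [0.4608, -0.3142, 0.0334]
ee_rot: [-3.141, 0.0, -3.098]
ft_force: [-0.3, -0.1, -0.2]
gripper_width: 0.0613
```

```bash
python3 - <<'E'
from h import *
tb()
E
```

```text
tcp in board [ 0.5968 18.3273] z 33.35621909634702 F [-0.277  -0.0522 -0.1576] w 0.06128014388374654
```

>>> servo_tool([
  [[0,0.0004,0],[0,0,0]],
  [[0,0.0004,0],[0,0,0]],
  [[0,0.0004,0],[0,0,0]],
  [[0,0.0003,0],[0,0,0]],
  [[0,0,0],[0,0,0]],
  [[0,-0.001,0],[0,0,0]],
  [[0,-0.002,0],[0,0,0]],
  [[0,-0.001,-0.005],[0,0,0]],
  [[0,0,-0.02],[0,0,0]],
  [[0,0,-0.02],[0,0,0]],
])

```text
time_s: 33.33
tcp_pos: [0.4601, -0.3161, 0.0778]
ee_rot: [3.139, -0.002, -3.099]
ft_force: [-0.5, -0.0, 1.0]
gripper_width: 0.0614
```

>>> servo_tool([
  [[0,0,-0.02],[0,0,0]],
  [[0,0,-0.02],[0,0,0]],
  [[0,0,-0.015],[0,0,0]],
  [[0,0,0],[0,0,0]],
  [[0,0,0],[0,0,0]],
  [[0,0,0],[0,0,0]],
  [[0,0,0],[0,0,0]],
  [[0,0,0],[0,0,0]],
  [[0,0,0],[0,0,0]],
  [[0,0,0],[0,0,0]],
])

```text
time_s: 34.17
tcp_pos: [0.4606, -0.3164, 0.1325]
ee_rot: [3.141, -0.001, -3.098]
ft_force: [0.7, 0.4, -0.8]
gripper_width: 0.0615
```

```bash
cat >> h.py <<'E'
def edges(im,c,z,thr=60):
    "scan of the long axis/cross axis of the bright plate: edge gradients are printed in board mm at height z"
    b=np.array([.461,-.3325]); a=np.radians(2.5); M=np.array([[np.cos(a),np.sin(a)],[-np.sin(a),np.cos(a)]]); g=cv2.cvtColor(im,6).astype(np.float32)
    def scan(pts):
        u=np.array([px(c,[*(b+M.T@np.array(p)/1e3),z]) for p in pts],np.float32)
        return cv2.remap(g,u[None,:,0].copy(),u[None,:,1].copy(),1)[0]
    for x in (-25,-15,30):
        t=np.arange(-30,50,.5); v=scan([(x,y) for y in t]); d=v[4:]-v[:-4]; print("x",x,"y-edges",[(float(t[i+2]),int(d[i])) for i in range(2,len(d)-2) if abs(d[i])>25 and abs(d[i])==abs(d[max(0,i-4):i+5]).max()])
    for y in (-5,25,30):
        t=np.arange(-60,70,.5); v=scan([(x,y) for x in t]); d=v[4:]-v[:-4]; print("y",y,"x-edges",[(float(t[i+2]),int(d[i])) for i in range(2,len(d)-2) if abs(d[i])>25 and abs(d[i])==abs(d[max(0,i-4):i+5]).max()])
E
python3 - <<'E'
from h import *
tb(); c=cam("wrist"); im=robot.get_image("wrist"); cv2.imwrite("pics/w7raw.png",im)
edges(im,c,.018)
c,im=look("w8",[("short_plate",.012)])
E
```

```text
tcp in board [ 0.2599 16.1371] z 132.47038469552822 F [ 0.7226  0.3672 -0.7729] w 0.061479801133998827
x -25 y-edges [(-12.0, 105), (38.5, -114)]
x -15 y-edges [(-12.0, 100), (38.5, -111)]
x 30 y-edges [(-12.0, 90), (38.5, -105)]
y -5 x-edges [(-48.5, 42), (-31.0, 57), (49.5, -59), (66.0, 56)]
y 25 x-edges [(-48.5, 37), (-28.0, 78), (-8.5, -67), (13.5, 52), (50.5, -67), (66.0, 55)]
y 30 x-edges [(-48.5, 41), (-29.5, 82), (50.5, -59), (66.0, 57)]
short_plate pin 0.79 [ 0.4667 -0.1494 -0.0028] [445.6155 202.0675]
   reg 0.75 [ 469.4743 -151.8687   91.6127   53.5816   34.3044] [451.9153 208.1814]
```

>>> servo_tool([
  [[0.0133,-0.0005,0],[0,0,0]],
  [[0.0133,-0.0005,0],[0,0,0]],
  [[0.0133,-0.0005,0],[0,0,0]],
  [[0.0133,-0.0005,0],[0,0,0]],
  [[0.0133,-0.0005,0],[0,0,0]],
  [[0,0,0],[0,0,0]],
  [[0,0,0],[0,0,0]],
  [[0,0,0],[0,0,0]],
  [[0,0,0],[0,0,0]],
  [[0,0,0],[0,0,0]],
], gripper=0, grip_force=20)

```text
time_s: 35.2
tcp_pos: [0.3949, -0.3221, 0.1334]
ee_rot: [-3.141, 0.0, -3.098]
ft_force: [-0.5, 0.5, 0.0]
gripper_width: -0.0002
```

>>> servo_tool([
  [[0,0,0.0098],[0,0,0]],
  [[0,0,0.0098],[0,0,0]],
  [[0,0,0.0098],[0,0,0]],
  [[0,0,0.0098],[0,0,0]],
  [[0,0,0.0098],[0,0,0]],
  [[0,0,0.0098],[0,0,0]],
  [[0,0,0.0098],[0,0,0]],
  [[0,0,0.0098],[0,0,0]],
  [[0,0,0.0098],[0,0,0]],
  [[0,0,0.0098],[0,0,0]],
])

```text
time_s: 36.03
tcp_pos: [0.3946, -0.322, 0.0343]
ee_rot: [-3.142, 0.0, -3.098]
ft_force: [-0.5, -0.4, 0.2]
gripper_width: -0.0
```

>>> servo_tool([
  [[-0.0015,0,0],[0,0,0]],
  [[-0.001,0,0],[0,0,0]],
  [[-0.001,0,0],[0,0,0]],
  [[-0.001,0,0],[0,0,0]],
  [[-0.0008,0,0],[0,0,0]],
  [[-0.0007,0,0],[0,0,0]],
  [[-0.0005,0,0],[0,0,0]],
  [[-0.0005,0,0],[0,0,0]],
  [[0,0,0],[0,0,0]],
  [[0,0,0],[0,0,0]],
])

```text
time_s: 36.87
tcp_pos: [0.4016, -0.3218, 0.0354]
ee_rot: [-3.141, 0.0, -3.098]
ft_force: [-0.4, -0.2, 0.5]
gripper_width: -0.0
```

```bash
python3 - <<'E'
from h import *
tb(); c=cam("wrist"); im=robot.get_image("wrist"); cv2.imwrite("pics/w9raw.png",im); board(c,im,.461,-.3325,2.5)
cv2.imwrite("pics/w9.png",cv2.resize(im,(800,600)))
E
```

```text
tcp in board [-58.9099  13.269 ] z 35.393906143809076 F [-0.4465 -0.236   0.5314] w -3.032578985071024e-05
```

View pics/w9.png

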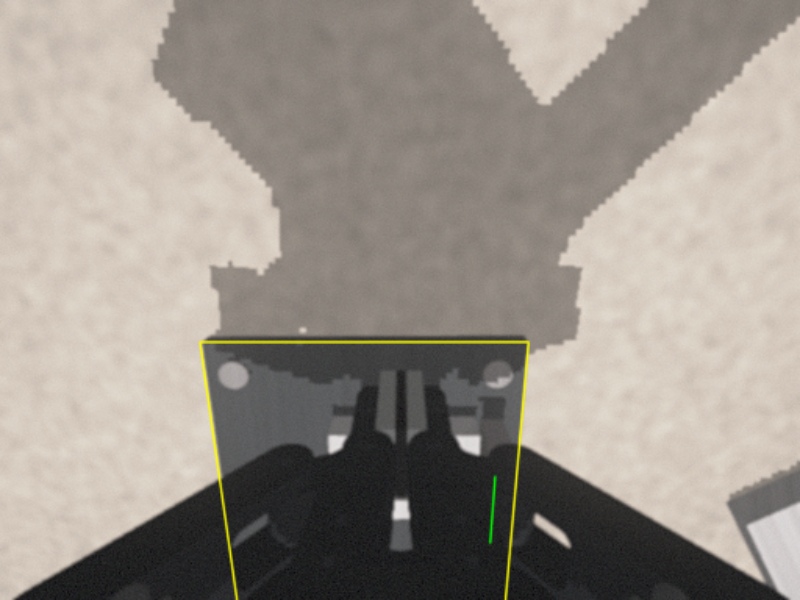

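>>> servo_tool([
  [[-0.0004,0,0],[0,0,0]],
  [[-0.0004,0,0],[0,0,0]],
  [[-0.0004,0,0],[0,0,0]],
  [[-0.0004,0,0],[0,0,0]],
  [[-0.0004,0,0],[0,0,0]],
  [[0,0,0],[0,0,0]],
  [[0,0,0],[0,0,0]],
  [[0,0,0],[0,0,0]],
  [[0,0,0],[0,0,0]],
  [[0,0,0],[0,0,0]],
])

```text
time_s: 37.75
tcp_pos: [0.4029, -0.3217, 0.0353]
ee_rot: [3.141, -0.002, -3.098]
ft_force: [-5.2, -0.1, 3.6]
gripper_width: 0.0003
```

```bash
python3 - <<'E'
from h import *
tb()
E
```

```text
tcp in board [-57.5297  13.3558] z 35.3040569942565 F [-5.186  -0.1257  3.6359] w 0.00025086624509126784
```

>>> servo_tool([
  [[0.002,0,0],[0,0,0]],
  [[0.003,0,0],[0,0,0]],
  [[0,0,-0.012],[0,0,0]],
  [[0,0,-0.012],[0,0,0]],
  [[0,0,-0.012],[0,0,0]],
  [[0,0,-0.012],[0,0,0]],
  [[0,0,-0.012],[0,0,0]],
  [[0,0,-0.012],[0,0,0]],
  [[0,0,-0.012],[0,0,0]],
  [[0,0,-0.012],[0,0,0]],
])

```text
time_s: 38.58
tcp_pos: [0.3986, -0.3219, 0.1328]
ee_rot: [-3.141, 0.0, -3.098]
ft_force: [0.8, -0.3, -0.0]
gripper_width: 0.0
```

```bash
sed -i 's/\.461,-\.3325/.4595,-.3325/' h.py; python3 - <<'E'
from h import *
st(); chain([(.44,-.168,.20,214.4,10)])
E
```

```text
t 38.58 [ 0.3986 -0.3219  0.1328] [-179.9749    0.0255 -177.5248] F [ 0.751  -0.2894 -0.0066] w 0.0000
(0.44, -0.168, 0.2, 214.4) n=10 [[-0.0085, 0.0137, -0.0067], [-0.0001, 0.0, -0.0557]] mm 17.5 deg 3.19
```

>>> servo_tool([
  [[-0.0085,0.0137,-0.0067],[0,0,-0.0557]],
  [[-0.0085,0.0137,-0.0067],[0,0,-0.0557]],
  [[-0.0085,0.0137,-0.0067],[0,0,-0.0557]],
  [[-0.0085,0.0137,-0.0067],[0,0,-0.0557]],
  [[-0.0085,0.0137,-0.0067],[0,0,-0.0557]],
  [[-0.0085,0.0137,-0.0067],[0,0,-0.0557]],
  [[-0.0085,0.0137,-0.0067],[0,0,-0.0557]],
  [[-0.0085,0.0137,-0.0067],[0,0,-0.0557]],
  [[-0.0085,0.0137,-0.0067],[0,0,-0.0557]],
  [[-0.0085,0.0137,-0.0067],[0,0,-0.0557]],
], gripper=100)

```text
time_s: 39.42
tcp_pos: [0.4397, -0.1673, 0.1993]
ee_rot: [-3.141, 0.0, -2.539]
ft_force: [0.2, 0.1, 0.7]
gripper_width: 0.0854
```

```bash
python3 - <<'E'
from h import *
st(); c,im=look("w10",[("short_plate",.012),("long_plate",.018)])
E
```

```text
t 39.42 [ 0.4397 -0.1673  0.1993] [-179.9906    0.0087 -145.4535] F [0.2384 0.0971 0.6796] w 0.0854
short_plate pin 0.56 [ 0.4712 -0.1475 -0.0003] [256.2006 203.0708]
   reg 0.88 [ 469.4534 -149.8558   88.2008   51.1901   33.6039] [255.308  202.5211]
long_plate pin 0.91 [ 0.4614 -0.3186  0.007 ] [117.927  104.8358]
   reg 0.92 [ 464.0992 -317.354   103.0191   54.4802    2.3537] [111.7506 105.3726]
   reg 0.63 [ 603.9652 -364.8531   55.7314   22.5186   19.8559] [  8.5168 196.7506]
```

View pics/w10.png

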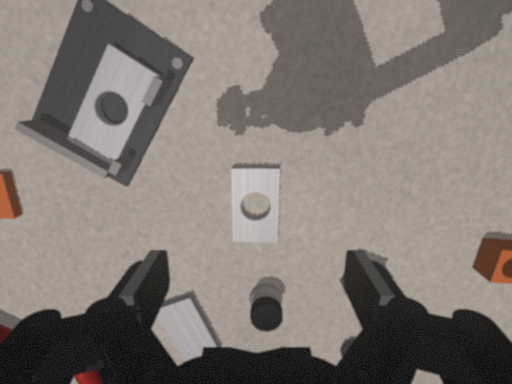

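```bash
python3 - <<'E'
from h import *
c=cam("wrist")
for u in ((256,206),(256,168),(256,242),(232,205),(280,205)): print(u,onz(c,u,.012))
p=(onz(c,(256,168),.012)+onz(c,(256,242),.012))/2; print(p)
chain([(p[0],p[1],.10,214.4,10)])
E
```

```text
(256, 206) [ 0.47   -0.1498  0.012 ]
(256, 168) [ 0.4356 -0.1733  0.012 ]
(256, 242) [ 0.5052 -0.1258  0.012 ]
(232, 205) [ 0.4834 -0.1716  0.012 ]
(280, 205) [ 0.4546 -0.1294  0.012 ]
[ 0.4704 -0.1495  0.012 ]
(np.float64(0.4704277888278523), np.float64(-0.14951397279689416), 0.1, 214.4) n=10 [[-0.0036, -0.0002, 0.0098], [-0.0, -0.0, -0.0001]] mm 10.5 deg 0.01
```

>>> servo_tool([
  [[-0.0036,-0.0002,0.0098],[0,0,0]],
  [[-0.0036,-0.0002,0.0098],[0,0,0]],
  [[-0.0036,-0.0002,0.0098],[0,0,0]],
  [[-0.0036,-0.0002,0.0098],[0,0,0]],
  [[-0.0036,-0.0002,0.0098],[0,0,0]],
  [[-0.0036,-0.0002,0.0098],[0,0,0]],
  [[-0.0036,-0.0002,0.0098],[0,0,0]],
  [[-0.0036,-0.0002,0.0098],[0,0,0]],
  [[-0.0036,-0.0002,0.0098],[0,0,0]],
  [[-0.0036,-0.0002,0.0098],[0,0,0]],
])

```text
time_s: 40.5
tcp_pos: [0.4708, -0.1492, 0.0993]
ee_rot: [3.142, -0.0, -2.541]
ft_force: [-0.8, -0.2, 0.2]
gripper_width: 0.0853
```

>>> servo_tool([
  [[0,0,0.0074],[0,0,0]],
  [[0,0,0.0074],[0,0,0]],
  [[0,0,0.0074],[0,0,0]],
  [[0,0,0.0074],[0,0,0]],
  [[0,0,0.0074],[0,0,0]],
  [[0,0,0.0074],[0,0,0]],
  [[0,0,0.0074],[0,0,0]],
  [[0,0,0.0074],[0,0,0]],
  [[0,0,0.0074],[0,0,0]],
  [[0,0,0.006],[0,0,0]],
])

```text
time_s: 41.33
tcp_pos: [0.4703, -0.1493, 0.0268]
ee_rot: [3.141, -0.0, -2.541]
ft_force: [-0.6, -0.3, 0.6]
gripper_width: 0.0854
```

>>> servo_tool([
  [[0,0,0],[0,0,0]],
  [[0,0,0],[0,0,0]],
  [[0,0,0],[0,0,0]],
  [[0,0,0],[0,0,0]],
  [[0,0,0],[0,0,0]],
  [[0,0,0],[0,0,0]],
  [[0,0,0],[0,0,0]],
  [[0,0,0],[0,0,0]],
  [[0,0,0],[0,0,0]],
  [[0,0,0],[0,0,0]],
], gripper=0, grip_force=50)

```text
time_s: 42.17
tcp_pos: [0.4712, -0.1497, 0.0285]
ee_rot: [-3.14, 0.001, -2.541]
ft_force: [1.2, -0.2, 5.7]
gripper_width: 0.0481
```

>>> servo_tool([
  [[0,0,-0.0104],[0,0,0]],
  [[0,0,-0.0104],[0,0,0]],
  [[0,0,-0.0104],[0,0,0]],
  [[0,0,-0.0104],[0,0,0]],
  [[0,0,-0.0104],[0,0,0]],
  [[0,0,-0.0104],[0,0,0]],
  [[0,0,-0.0104],[0,0,0]],
  [[0,0,-0.0104],[0,0,0]],
  [[0,0,-0.0104],[0,0,0]],
  [[0,0,-0.0104],[0,0,0]],
])

```text
time_s: 43.0
tcp_pos: [0.4705, -0.1494, 0.1328]
ee_rot: [-3.141, 0.0, -2.541]
ft_force: [0.8, 0.5, -2.3]
gripper_width: 0.0481
```

```bash
python3 - <<'E'
from h import *
b=np.array([.4595,-.3325]); a=np.radians(2.5); ex=np.array([np.cos(a),np.sin(a)]);ey=np.array([-ex[1],ex[0]])
p=b+ex*.009+ey*.0125; st(); chain([(*p,.13,182.5,10)])
E
```

```text
t 43.00 [ 0.4705 -0.1494  0.1328] [-179.9922    0.0025 -145.6114] F [ 0.8474  0.4827 -2.3022] w 0.0481
(np.float64(0.46794619165217005), np.float64(-0.3196193227439387), 0.13, 182.5) n=10 [[0.0062, -0.0161, 0.0003], [-0.0, 0.0, 0.0557]] mm 17.2 deg 3.19
```

>>> servo_tool([
  [[0.0062,-0.0161,0.0003],[0,0,0.0557]],
  [[0.0062,-0.0161,0.0003],[0,0,0.0557]],
  [[0.0062,-0.0161,0.0003],[0,0,0.0557]],
  [[0.0062,-0.0161,0.0003],[0,0,0.0557]],
  [[0.0062,-0.0161,0.0003],[0,0,0.0557]],
  [[0.0062,-0.0161,0.0003],[0,0,0.0557]],
  [[0.0062,-0.0161,0.0003],[0,0,0.0557]],
  [[0.0062,-0.0161,0.0003],[0,0,0.0557]],
  [[0.0062,-0.0161,0.0003],[0,0,0.0557]],
  [[0.0062,-0.0161,0.0003],[0,0,0.0557]],
])

```text
time_s: 43.83
tcp_pos: [0.4674, -0.3206, 0.1292]
ee_rot: [3.142, -0.0, -3.101]
ft_force: [-0.3, 0.5, -2.1]
gripper_width: 0.0482
```

```bash
python3 - <<'E'
from h import *
tb(); st(); c=cam("wrist"); im=robot.get_image("wrist"); cv2.imwrite("pics/w11raw.png",im)
board(c,im,.4595,-.3325,2.5)
cv2.imwrite("pics/w11.png",cv2.resize(im,(800,600)))
E
```

```text
tcp in board [ 8.3731 11.5615] z 129.1812209334104 F [-0.306   0.4644 -2.1498] w 0.048215389052932815
t 43.83 [ 0.4674 -0.3206  0.1292] [ 179.9959   -0.0006 -177.6798] F [-0.306   0.4644 -2.1498] w 0.0482
```

View pics/w11.png

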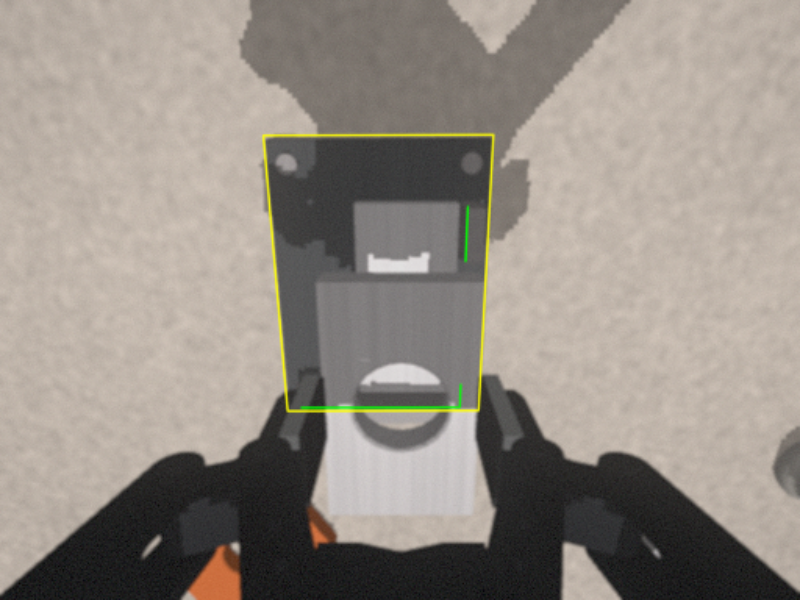

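```bash
python3 - <<'E'
from h import *
c=cam("wrist"); k=.64; b=np.array([.4595,-.3325]); a=np.radians(2.5); M=np.array([[np.cos(a),np.sin(a)],[-np.sin(a),np.cos(a)]])
for n,u,z in (("near",(401,281),.113),("far",(401,514),.113),("L",(320,330),.113),("R",(484,330),.113),("longL",(354,220),.018),("longR",(459,220),.018),("longnear",(400,203),.018)):
    p=onz(c,(u[0]*k,u[1]*k),z)[:2]; print(n,"board mm",M@(p-b)*1000)
E
```

```text
near board mm [-33.2338   8.3656]
far board mm [50.871   7.8196]
L board mm [-17.972  -16.2753]
R board mm [-17.6827  33.3884]
longL board mm [-36.9923 -14.3265]
longR board mm [-36.6665  36.0904]
longnear board mm [-44.8985   7.8254]
```

>>> servo_tool([
  [[-0.0005,0.0005,0.012],[0,0,-0.001]],
  [[-0.0005,0.0005,0.012],[0,0,-0.001]],
  [[-0.0005,0.0005,0.012],[0,0,-0.001]],
  [[-0.0005,0.0005,0.012],[0,0,0]],
  [[-0.0002,0.0005,0.012],[0,0,0]],
  [[0,0,0.01],[0,0,0]],
  [[0,0,0.006],[0,0,0]],
  [[0,0,0.003],[0,0,0]],
  [[0,0,0.001],[0,0,0]],
  [[0,0,0],[0,0,0]],
])

```text
time_s: 44.72
tcp_pos: [0.4696, -0.3171, 0.0487]
ee_rot: [-3.142, 0.0, -3.095]
ft_force: [-0.4, 0.5, -1.5]
gripper_width: 0.048
```

```bash
python3 - <<'E'
from h import *
tb(); c=cam("wrist"); im=robot.get_image("wrist")
cv2.imwrite("pics/w12.png",cv2.resize(im[60:360,90:410],(800,750))[:600])
E
```

```text
tcp in board [10.7929 14.8949] z 48.68025411233131 F [-0.3937  0.4816 -1.4841] w 0.048005932998991925
```

View pics/w12.png

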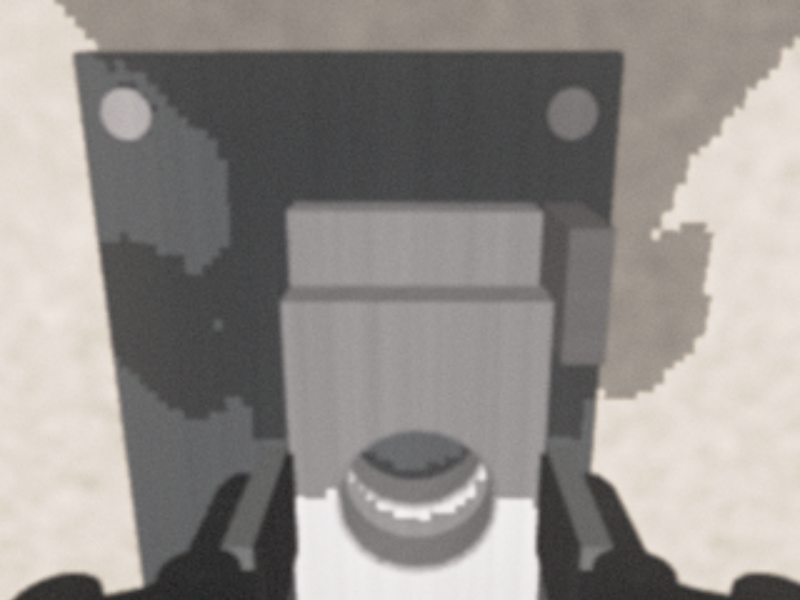

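>>> servo_tool([
  [[0,0,0.0008],[0,0,0]],
  [[0,0,0.0007],[0,0,0]],
  [[0,0,0.0005],[0,0,0]],
  [[0,0,0],[0,0,0]],
  [[0,0,0],[0,0,0]],
  [[0,0,0],[0,0,0]],
  [[0,0,0],[0,0,0]],
  [[0,0,0],[0,0,0]],
  [[0,0,0],[0,0,0]],
  [[0,0,0],[0,0,0]],
])

```text
time_s: 45.6
tcp_pos: [0.4695, -0.3171, 0.0467]
ee_rot: [-3.142, 0.0, -3.095]
ft_force: [0.3, 0.6, -2.3]
gripper_width: 0.0481
```

>>> servo_tool([
  [[0,0,0],[0,0,0]],
  [[0,0,0],[0,0,0]],
  [[0,0,0],[0,0,0]],
  [[0,0,0],[0,0,0]],
  [[0,0,0],[0,0,0]],
  [[0,0,-0.02],[0,0,0]],
  [[0,0,-0.02],[0,0,0]],
  [[0,0,-0.02],[0,0,0]],
  [[0,0,-0.02],[0,0,0]],
  [[0,0,-0.02],[0,0,0]],
], gripper=72)

```text
time_s: 46.43
tcp_pos: [0.4695, -0.317, 0.1477]
ee_rot: [-3.142, 0.0, -3.095]
ft_force: [0.2, -0.8, -0.6]
gripper_width: 0.0609
```

```bash
python3 - <<'E'
from h import *
tb(); c=cam("wrist"); im=robot.get_image("wrist")
cv2.imwrite("pics/w13.png",cv2.resize(im[60:300,130:390],(800,738))[:600]); cv2.imwrite("pics/w13raw.png",im)
E
```

```text
tcp in board [10.6493 15.0121] z 147.71227989789358 F [ 0.2024 -0.8235 -0.5532] w 0.0609407461658046
```

View pics/w13.png

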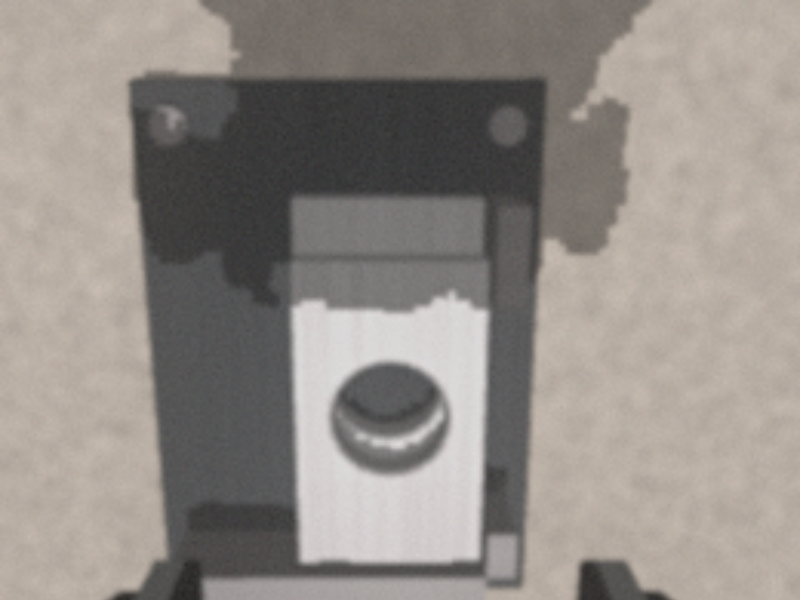

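```bash
python3 - <<'E'
from h import *
c=cam("wrist"); k=260/800; b=np.array([.4595,-.3325]); a=np.radians(2.5); M=np.array([[np.cos(a),np.sin(a)],[-np.sin(a),np.cos(a)]])
for n,u,z in (("shortnear",(390,259),.030),("shortfar",(390,562),.030),("fence",(390,577),.036),("shortL",(295,400),.03),("shortR",(487,400),.03),("shortRfar",(481,550),.03),("tab",(487,550),.036),("tabnear",(497,250),.036),("longnear",(390,196),.018),("longL",(291,215),.018),("longR",(487,215),.018),("boardnear",(340,78),.006),("boardL",(137,215),.006),("boardR",(541,215),.006)):
    p=onz(c,(u[0]*k+130,u[1]*k+60),z)[:2]; print(n,"board mm",M@(p-b)*1000)
E
```

```text
shortnear board mm [-26.6725  11.8513]
shortfar board mm [60.0403 12.1177]
fence board mm [61.5624 12.1458]
shortL board mm [ 11.4679 -13.6349]
shortR board mm [11.2439 38.0802]
shortRfar board mm [56.0933 37.9816]
tab board mm [53.0153 39.0111]
tabnear board mm [-30.0111  38.5274]
longnear board mm [-41.3084  11.7595]
longL board mm [-36.2797 -14.5128]
longR board mm [-36.448   37.5026]
boardnear board mm [-70.827   -1.6757]
boardL board mm [-34.6934 -58.7068]
boardR board mm [-35.0571  53.6773]
```

The short plate is about 1.4 mm from the end fence and about 1 mm from the side fence. The long plate is within about 1 mm of both. All of these are well inside tolerance. I'll retract and do one last overall check.

>>> servo_tool([
  [[0.015,0,-0.012],[0,0,0]],
  [[0.015,0,-0.012],[0,0,0]],
  [[0.015,0.02,-0.012],[0,0,0]],
  [[0,0.03,-0.012],[0,0,0]],
  [[0,0.03,-0.012],[0,0,0]],
  [[0,0.03,0],[0,0,0]],
  [[0,0.03,0],[0,0,0]],
  [[0,0.03,0],[0,0,0]],
  [[0,0,0],[0,0,0]],
  [[0,0,0],[0,0,0]],
])

```text
time_s: 47.32
tcp_pos: [0.4167, -0.1484, 0.2065]
ee_rot: [-3.141, 0.0, -3.093]
ft_force: [0.2, -0.7, 0.2]
gripper_width: 0.0614
```

```bash
python3 - <<'E'
from h import *
st()
t=robot.get_image("top"); s=robot.get_image("side")
a=cv2.resize(t[120:275,70:400],(800,376),interpolation=cv2.INTER_CUBIC)
b=cv2.resize(s[130:380,130:390],(0,0),fx=.86,fy=.86); z=np.zeros((b.shape[0],800,3),np.uint8); z[:,:b.shape[1]]=b
d=cv2.resize(s[140:172,245:312],(520,215),interpolation=cv2.INTER_CUBIC); z[:,280:800]=d[:b.shape[0]] if d.shape[0]>=b.shape[0] else cv2.resize(d,(520,b.shape[0]))
cv2.imwrite("pics/fin.png",np.vstack([a,z]))
E
```

```text
t 47.32 [ 0.4167 -0.1484  0.2065] [-179.9654    0.0199 -177.2061] F [ 0.24   -0.7162  0.1764] w 0.0614
```

View pics/fin.png

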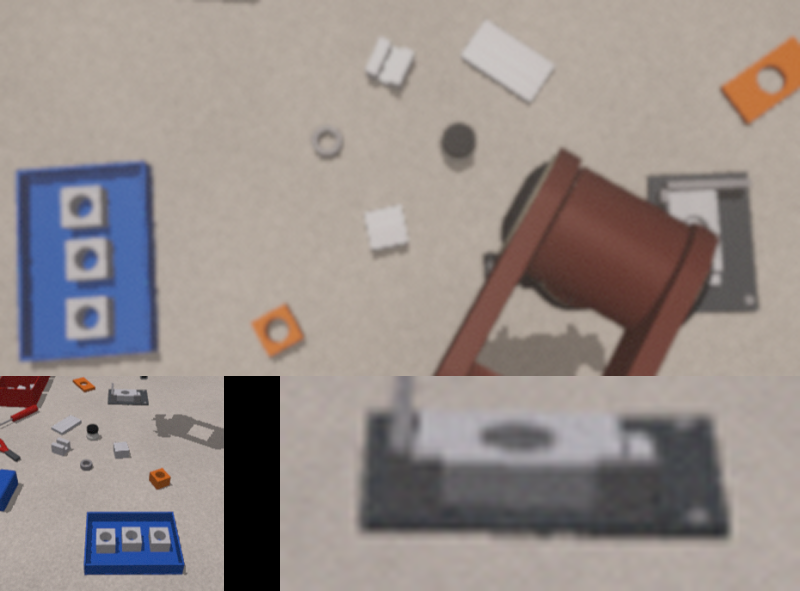

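The final picture shows the three blocks flat in the tray and the two plates stacked in the fence corner. The look-alikes haven't moved from the places seen in the first picture (slotted (390,63), solid block (387,229), solid plate (508,62) in the crop). The arm is clear of everything, so I'm handing in.

```bash
python3 -c "
from plant import robot
robot.close_job()"
```

```text
the job is handed in; nothing more can be done
```

The kit is made up and handed in at about 47 s of the 122 s allowed. The hand-in reports no verdict.

- **Blocks:** the three bored blocks lie flat in the blue tray with their bores up, seen in the side and top pictures.
- **Long plate:** it lies at the bottom, nudged with the gripper toward the side fence and then up to the end fence. A 5 N reaction confirmed contact with the end fence. It is about 1 mm from the side fence.
- **Short plate:** it lies flat on top, measured about 1.4 mm from the end fence and about 1 mm from the side fence. I did not push it up to the fences, because it was already well within the 7 mm tolerance.
- **Look-alikes:** none were touched, and in the last picture they stand where they started.

Two checks disagreed or stood out:
- **Board position:** absolute readings from single wrist pictures differed by 2–4 mm. I therefore judged the final gaps from plate against fence within the same picture.
- **Contact force:** setting the third block on the tray floor briefly read 56 N at the wrist. That is under the 120 N wrist limit, and the load was carried by the held block rather than the gripper's body. The block was flat afterwards.

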